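# Load the leak-test chamber, latch its hatch and torque its cap

## Robot

A 7-joint arm with a two-finger parallel gripper is mounted at the origin on the work surface. World frame = base frame: x ahead of the robot, y to its left, z up, the work surface at z = 0. Lengths are in mm, angles in rad, forces in N, time in s.
With the tool pointing down it reaches from about 400 to 850 mm from the base axis. Payload 6.9 kg.
Tool frame: the origin (TCP) lies at the centre of the arm's flange, where the gripper is bolted on; the fingertips stand 173 mm ahead of it and the grasp point (between the pads) lies 155 mm ahead of it; y points along the fingers, z is the direction in which the jaws open and shut, and the axes are right-handed (so a half turn about y gives the same grasp; the last joint's range is limited). The gripper opens to 85 mm and grips with 20 to 120 N. Pads are 22 mm wide; open, the fingers measure 114 mm over their backs; the gripper's body (76 mm by 85 mm) begins 54 mm behind the grasp point. The pads swing forward as they close: fully open they stand 13 mm farther back than shut.
Start: joints at [1.298, 0.507, -0.238, 1.5, 0.126, 1.149, -0.155], TCP at [230.518, -580.929, 404.675] pointing down, gripper open.
Joint ranges: [-3.08, 3.08], [-0.24, 2.05], [-1.43, 1.35], [0, 2.5], [-1.52, 4.66], [0.17, 1.96], [-2.89, 2.89]. Speed limits (rad/s): [2.39, 2.39, 3.14, 3.14, 3.14, 3.14, 3.14].

## Interface

Orientations are given as a unit quaternion [x, y, z, w].
In Python, from rig import arm gives the robot as it stands. The module is installed in compiled form; this text tells all that it offers.
- The arm moves only by the tool step_arm, never from a script. Its argument "increments" is a list of rows, each an object with "dp": the shift along the world's x, y, z in m, a list of three; "rot": the turn, a rotation vector about the world's x, y, z in rad, a list of three. In form: [{"dp": [dx, dy, dz], "rot": [ax, ay, az]}, ...]. A call has 1 to 12 rows; each row shifts and turns the pose as measured when the row begins; what a row does not reach is not made up. A row lasts 1/10 s, in which the tool goes at most 50 mm and 8.59 degrees, less where a joint would pass 70% of its speed; a pose out of reach is approached as far as the arm can. A call with a gripper value outside its range is refused whole. "claw" is the closure, from 0 (fully open) to 1 (shut), set as the call begins (left out, the last holds). The fingers move at their own pace and stop on an object; the grip force is fixed at half the most. Time passes only in rows, so rows that do not move let the fingers close. It gives the time, the measured TCP pose, the force and the opening at its end, in the units of the state.
- arm.sense(): the state, without advancing time (a new reading comes with each control period).
- arm.get_image(name): name is "scene" or "top" or "wrist"; returns the picture (480x640x3 uint8, red, green, blue); there is no depth.
- arm.get_calibration(name): a dict with "K" (3x3 intrinsics, pixels), "origin" and "rotation" of the camera in the world. Camera axes: x right, y up, looking along -z (the intrinsics and any distortion apply to the point x, -y, -z); pixel columns grow to the right and rows downward; lengths in mm; the calibration is good to about 2 mm. A picture is of the moment at which its call begins: read the wrist's pose just before it. get_calibration takes no time and is no camera call; for the wrist camera it gives the pose at the moment of the call.
- arm.finish_job(): hands the job in, once; it reports no verdict.
Trained networks look in the newest picture that a camera, given by its name, has taken for a name from the list of things; names that differ only in an ending like _2 or _b are one class to them, and where a whole thing is asked for, a point or a joint stands for the part that bears it (a point fixed in the world has none). Each returns a list of dicts, best first, with "score" (0 to 1); they miss things now and then, are a little off and sometimes report something else, mostly with a low value. They report only what shows in the picture. A call takes as long as a camera call.
- arm.regions_of(camera, name): "pixels" (480x640 bool, what is visible of it).
- arm.mark_of(camera, name): "centre" ([x, y, z] in mm, in world coordinates, good to about 4 mm: a listed point, or the origin of a listed thing).
The state is a dict: "time_s": time; "joint_pos": joint angles; "qd": joint speeds; "effort": joint torques, N m; "ee_pos": TCP position; "tool_rot": TCP orientation; "force": force on the tool from outside, world axes, zero at the start; "wrist_torque": the same for the moment, N m; "gripper_width": opening from 0.0 (shut) to 1.0 (fully open).
Only numpy, scipy, OpenCV 4.12 (cv2) and the standard library are available. Lean on these libraries where they do the work, as an engineer would, in place of code of your own. Each camera call takes 0.05 s, during which the arm holds its last target.

## Task

Get the leak test ready: lift the chamber's hatch over its stop bumps and slide it fully back, put every straight brass union standing on the bench into the chamber, then slide the hatch shut, lifting it over the bumps again so that it drops fully home. Last of all, turn the charge-port cap clockwise until it is tight and its clutch plainly slips. Leave the other fittings (sleeve, elbow, tee, reducer) where they are.

Things in the scene. Friction and masses are not known exactly. Their poses are not given: they have to be found in the camera images.
- union0_mid (a point): Centre (half-way up) of a straight brass union: an upright round-bodied fitting with three hexagon bands, 64 mm tall and 45 mm across at every height, 0.22 to 0.36 kg; stands upright on the bench at the start; its z axis is the fitting's long axis. Two or three of the four unions are present, the others are absent.
- union1_mid (a point): Centre (half-way up) of a straight brass union: an upright round-bodied fitting with three hexagon bands, 64 mm tall and 45 mm across at every height, 0.22 to 0.36 kg; stands upright on the bench at the start; its z axis is the fitting's long axis. Two or three of the four unions are present, the others are absent.
- union2_mid (a point): Centre (half-way up) of a straight brass union: an upright round-bodied fitting with three hexagon bands, 64 mm tall and 45 mm across at every height, 0.22 to 0.36 kg; stands upright on the bench at the start; its z axis is the fitting's long axis. Two or three of the four unions are present, the others are absent.
- union3_mid (a point): Centre (half-way up) of a straight brass union: an upright round-bodied fitting with three hexagon bands, 64 mm tall and 45 mm across at every height, 0.22 to 0.36 kg; stands upright on the bench at the start; its z axis is the fitting's long axis. Two or three of the four unions are present, the others are absent.
- sleeve_mid (a point): Centre of a steel sleeve, an open ring 60 mm across and 58 mm tall. Not to be loaded: leave it.
- elbow_mid (a point): Brass 90 degree elbow, not a union: a 42 mm wide upright leg, 50 mm tall, with a second leg 38 mm out from its axis, pointing level along its x axis. The point is on the upright leg's axis, half-way up. Leave it.
- tee_mid (a point): Black plastic tee, lying 70 mm long along its y axis, 50 mm wide, branch pointing up to 78 mm. The point is at the centre of the lying pipe, 22 mm up. Leave it.
- reducer_mid (a point): Steel reducer, stepped, 58 mm across its foot, 42 mm tall. The point is on its axis half-way up. Leave it.
- chamber_floor (a point): Centre of the inner floor of the leak-test chamber (fixed to the bench), 10 mm above the bench. Its x axis points away from the robot (yaw up to 0.22 rad either way), y along its long side, z up. The well is open at the top: inside 96 mm in x, 270 mm in y, 85 mm deep, walls 7 mm, rim 95 mm above the bench. It holds three unions upright, 80 mm apart along y.
- housing_top (a point): Middle of the top of the grey housing behind the well, 120 mm in +x from the well's centre, 82 mm above the bench, 130 mm in x by 286 mm in y; the open hatch lies over it. A small gauge behind it, at x +200, y +90 mm from the well's centre, reaches 106 mm.
- bump_left (a point): Top of the steel stop bump on the left rail (+y), 12 mm above the rail. Each rail runs along x at y = +156 or -156 mm from the well's centre, 26 mm wide, from x -55 to +185 mm, its top level with the rim. The bump reaches from x = +58 to +72 mm from the well's centre; the right rail has the same.
- hatch_top (a point): Middle of the hatch's top face, 103 mm above the bench when down. The hatch is an aluminium plate 110 (x) x 284 (y) x 8 mm, 0.5 kg. A tab on each side at its far edge, 35 to 55 mm in +x from this point, rides on the rail and stops square against the bump from either side. Lifted at least 14 mm it passes; beyond 40 mm of travel it can be lowered again. It never tilts or turns.
- hatch_grip (a point): Middle of the hatch's handle: a black upright plate 16 mm thick (along the chamber's x), 70 mm wide (along y), 50 mm tall, on the middle of the hatch. The point is 28 mm above the hatch's top face (131 mm above the bench when the hatch is down), 22 mm below the handle's top.
- hatch (a joint): Travel of the hatch along the chamber's +x (away from the robot), m: 0 = shut over the well, 0.115 = fully back, well quite open. Slides with about 3 N of friction and stays where it is left.
- hatch_lift (a joint): Height of the hatch above its rails, m: 0 = down, at most 0.03. It sinks by its own weight (about 5 N).
- cap_grip (a point): Centre of the charge-port cap, a black ribbed round cap 52 mm across and 34 mm tall, the point half-way up, 87 mm above the bench, at x 0, y -240 mm from the chamber's centre, on a grey block whose top is 60 mm above the bench. It turns about the vertical axis and does not rise or sink. Its white index line lies along its -x axis.
- cap_thread (a joint): How far the cap is screwed in, rad, growing clockwise seen from above: 0.2 to 1.0 at the start (loose), 3.6 = hard against its seat. Turns with about 0.05 N m.
- cap_clutch (a joint): How far the cap's torque-limiting clutch has slipped, rad, growing clockwise; 0 at the start. It slips only above about 0.3 N m, that is once the thread is against its seat; the cap then keeps turning at that torque.

How it is judged:
By the outcome, as a careful person would: the job done as asked, in the order asked, and still so for the second after the job is handed in, with the robot touching nothing.
Of union0, union1, union2, union3 only 2 to 3 are there at a start; the rules pass over those that are not, and their reading is None.
At some moment in a run one of union0, union1, union2, union3 may be knocked a few centimetres aside while the robot is not near it.
Once in a run the grip may slacken for a moment while it holds something.
It also fails if it takes over 200 s, if anything falls off the work surface, if the arm or the gripper's body presses on something with over 40 N, if the wrist force passes 120 N, or if a joint passes its speed limit or range.

## Working session

There is one attempt and no reset: what is moved stays moved. The work goes in short steps, Python scripts to look and compute and a tool call to move; the robot and the scene stay as the last step left them, time stands still between calls to the robot, and variables do not carry over. Pictures are saved under pics/ and viewed, and the job is handed in when it is done.

Besides the shell and the picture viewer there is one more tool, called after ">>>" by a JSON object that holds its "fn" and its "kwargs", one argument or row to a line. step_arm: Moves the arm, as the interface text tells. Its arguments: {"type":"object","properties":{"increments":{"type":"array","items":{"type":"object","properties":{"dp":{"type":"array","items":{"type":"number"}},"rot":{"type":"array","items":{"type":"number"}}}}},"claw":{"type":"number"}},"required":["increments"]}

```bash
mkdir -p pics; ls; cat > h.py <<'E'
from rig import arm
import numpy as np, cv2
from scipy.spatial.transform import Rotation as R
def snap(n,f):
    im=arm.get_image(n); cv2.imwrite('pics/'+f+'.png',im[:,:,::-1]); return im
def st():
    s=arm.sense(); r=R.from_quat(s['tool_rot'])
    print('t',round(s['time_s'],2),'pos',np.round(s['ee_pos'],1),'F',np.round(s['force'],1),'T',np.round(s['wrist_torque'],2),'w',round(s['gripper_width'],3),'q',np.round(s['joint_pos'],2))
    print(np.round(r.as_matrix(),3).tolist()); return s
E
python3 - <<'E'
from h import *
st()
for c in ['scene','top','wrist']:
    snap(c,c+'0'); k=arm.get_calibration(c); print(c,np.round(k['origin']),np.round(k['rotation'],2).tolist(),np.round(k['K']).tolist())
for c in ['top','scene']:
  for n in ['union0_mid','sleeve_mid','elbow_mid','tee_mid','reducer_mid','chamber_floor','housing_top','bump_left','hatch_top','hatch_grip','cap_grip']:
    print(c,n,[(np.round(d['centre'],0).tolist(),round(d['score'],2)) for d in arm.mark_of(c,n)][:5])
E
```

```text
pics
t 0.0 pos [ 230.4 -580.8  403.8] F [ 0.6 -0.8  0.9] T [0.03 0.02 0.01] w 0.999 q [ 1.3   0.51 -0.24  1.5   0.13  1.15 -0.15]
[[-0.929, -0.001, 0.369], [-0.369, 0.002, -0.929], [0.0, -1.0, -0.002]]
scene [1075. -761.  756.] [0.44, 0.15, 0.27, 0.84] [[512.0, 0.0, 314.0], [0.0, 512.0, 239.0], [0.0, 0.0, 1.0]]
top [ 462.   14. 1157.] [-0.02, 0.02, 0.71, -0.71] [[495.0, 0.0, 322.0], [0.0, 495.0, 241.0], [0.0, 0.0, 1.0]]
wrist [ 300. -552.  373.] [-0.12, 0.09, -0.55, 0.82] [[421.0, 0.0, 318.0], [0.0, 421.0, 242.0], [0.0, 0.0, 1.0]]
top union0_mid [([588.0, 356.0, 30.0], 0.76)]
top sleeve_mid [([384.0, -340.0, 30.0], 0.55)]
top elbow_mid [([497.0, 334.0, 26.0], 0.58)]
top tee_mid [([481.0, 448.0, 19.0], 0.82)]
top reducer_mid [([378.0, 345.0, 22.0], 0.75), ([590.0, 356.0, 33.0], 0.41)]
top chamber_floor [([499.0, 337.0, 26.0], 0.67)]
top housing_top [([645.0, 28.0, 83.0], 0.57)]
top bump_left [([602.0, 186.0, 107.0], 0.6)]
top hatch_top [([519.0, 34.0, 102.0], 0.78)]
top hatch_grip [([524.0, 31.0, 130.0], 0.9)]
top cap_grip [([508.0, -208.0, 85.0], 0.76)]
scene union0_mid [([589.0, 355.0, 31.0], 0.93)]
scene sleeve_mid [([384.0, -341.0, 29.0], 0.77), ([504.0, -205.0, 80.0], 0.16)]
scene elbow_mid [([499.0, 340.0, 25.0], 0.75)]
scene tee_mid [([478.0, 444.0, 27.0], 0.66)]
scene reducer_mid [([378.0, 342.0, 15.0], 0.5)]
scene chamber_floor []
scene housing_top [([647.0, 30.0, 81.0], 0.63)]
scene bump_left [([599.0, 186.0, 107.0], 0.95), ([499.0, 342.0, 24.0], 0.22)]
scene hatch_top [([528.0, 36.0, 104.0], 0.58), ([456.0, -426.0, 35.0], 0.31)]
scene hatch_grip [([524.0, 36.0, 132.0], 0.68), ([525.0, 35.0, 104.0], 0.18)]
scene cap_grip [([508.0, -205.0, 79.0], 0.75)]
```

View pics/top0.png

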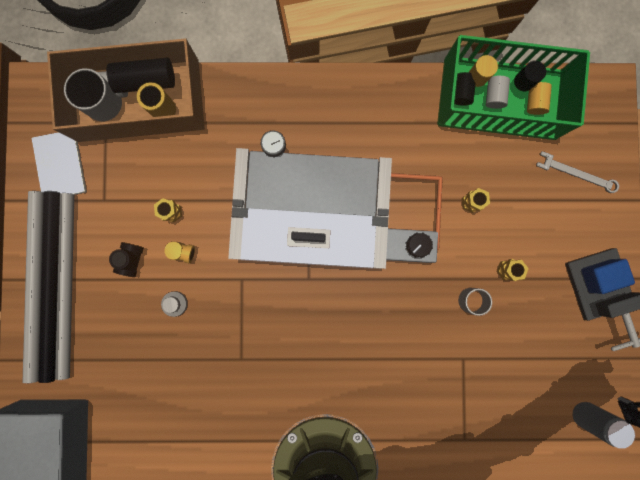

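View pics/scene0.png

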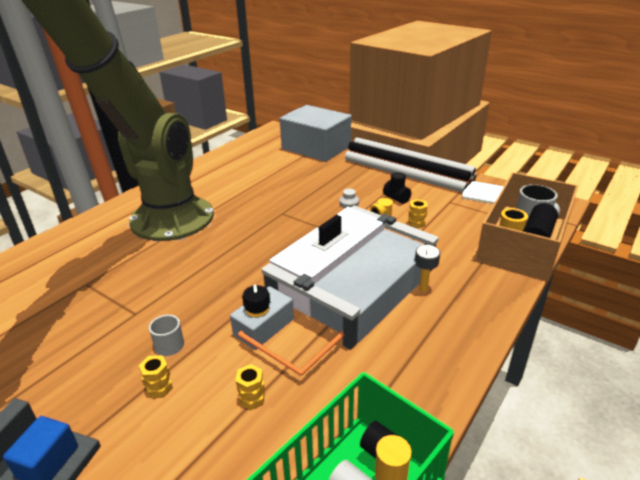

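View pics/wrist0.png

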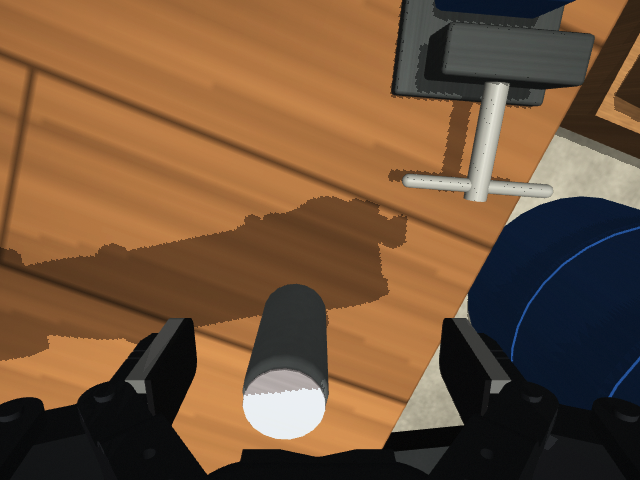

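```bash
cat >> h.py <<'E'
def ray(cam,uv):
    k=arm.get_calibration(cam); p=np.linalg.solve(k['K'],[uv[0],uv[1],1.]); 
    d=R.from_quat(k['rotation']).apply([p[0],-p[1],-p[2]]) if np.ndim(k['rotation'])==1 else k['rotation']@np.array([p[0],-p[1],-p[2]])
    return np.array(k['origin']),d
def at(cam,uv,z):
    o,d=ray(cam,uv); return o+d*(z-o[2])/d[2]
def proj(cam,P):
    k=arm.get_calibration(cam); q=R.from_quat(k['rotation']).inv().apply(np.array(P)-k['origin'])
    u=k['K']@np.array([q[0],-q[1],-q[2]]); return u[:2]/u[2]
E
python3 - <<'E'
from h import *
print([k for k in arm.get_calibration('top')])
im=cv2.imread('pics/top0.png')
cv2.imwrite('pics/z1.png',cv2.resize(im[130:280,220:450],None,fx=3.4,fy=3.4,interpolation=cv2.INTER_CUBIC))
a=cv2.resize(im[180:290,450:540],None,fx=4,fy=4,interpolation=cv2.INTER_CUBIC);b=cv2.resize(im[180:290,140:230],None,fx=4,fy=4,interpolation=cv2.INTER_CUBIC)
cv2.imwrite('pics/z2.png',np.hstack([b,a]))
for c in ['top','scene']:
  for n in ['union0_mid','union1_mid','hatch_grip','cap_grip','bump_left','hatch_top']:
    for d in arm.regions_of(c,n):
      ys,xs=np.nonzero(d['pixels']); 
      if len(xs)<5: continue
      r=cv2.minAreaRect(np.float32(np.c_[xs,ys])); print(c,n,round(d['score'],2),len(xs),xs.mean().round(1),ys.mean().round(1),np.round(cv2.boxPoints(r),1).tolist())
E
```

```text
['K', 'origin', 'rotation']
top union0_mid 0.98 486 167.3 210.1 [[154.0, 199.0], [181.0, 199.0], [181.0, 221.0], [154.0, 221.0]]
top union0_mid 0.38 6901 308.1 236.8 [[228.8000030517578, 258.8999938964844], [232.1999969482422, 206.1999969482422], [387.3999938964844, 216.39999389648438], [383.8999938964844, 269.0]]
top union1_mid 0.41 535 418.9 244.8 [[406.0, 232.0], [432.0, 232.0], [432.0, 257.0], [406.0, 257.0]]
top hatch_grip 0.55 7168 308.3 236.8 [[229.3000030517578, 259.5], [232.10000610351562, 206.6999969482422], [387.5, 215.0], [384.6000061035156, 267.8999938964844]]
top cap_grip 0.76 500 418.9 244.8 [[402.6000061035156, 240.1999969482422], [425.3999938964844, 228.8000030517578], [435.79998779296875, 249.60000610351562], [413.0, 261.0]]
top bump_left 0.64 19371 319.8 209.7 [[227.5, 257.8999938964844], [236.3000030517578, 128.1999969482422], [445.20001220703125, 142.5], [436.29998779296875, 272.1000061035156]]
top hatch_top 0.62 7028 308.2 236.6 [[228.8000030517578, 258.20001220703125], [232.10000610351562, 206.6999969482422], [387.5, 216.5], [384.20001220703125, 268.0]]
scene u
[... 243 characters left out ...]
38964844, 399.79998779296875]]
scene cap_grip 0.76 639 255.4 298.7 [[242.0, 285.0], [269.0, 285.0], [269.0, 312.0], [242.0, 312.0]]
scene cap_grip 0.35 703 255.4 298.9 [[241.0, 285.0], [270.0, 285.0], [270.0, 314.0], [241.0, 314.0]]
scene cap_grip 0.21 269 348.4 198.4 [[339.0, 189.0], [358.0, 189.0], [358.0, 206.0], [339.0, 206.0]]
scene bump_left 0.97 17715 337.5 279.1 [[210.8000030517578, 305.0], [384.3999938964844, 170.39999389648438], [457.6000061035156, 264.8999938964844], [284.0, 399.5]]
scene hatch_top 0.6 3769 326.5 243.9 [[269.1000061035156, 259.70001220703125], [370.3999938964844, 190.3000030517578], [392.70001220703125, 222.8000030517578], [291.29998779296875, 292.20001220703125]]
```

View pics/z1.png

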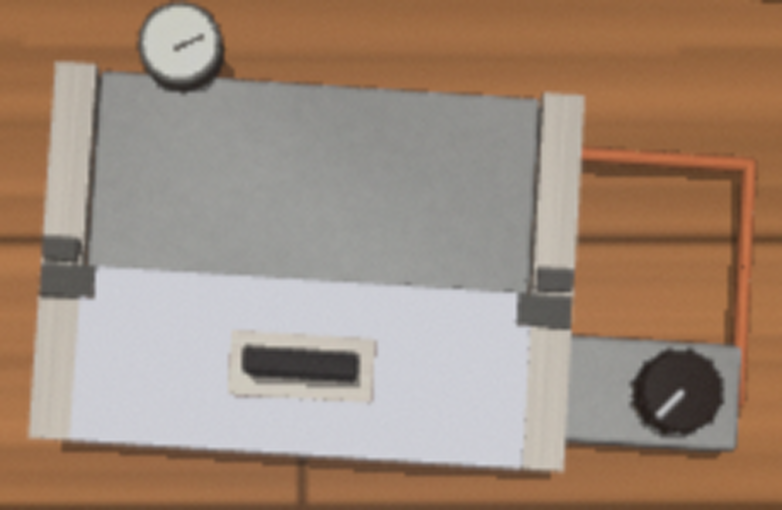

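View pics/z2.png

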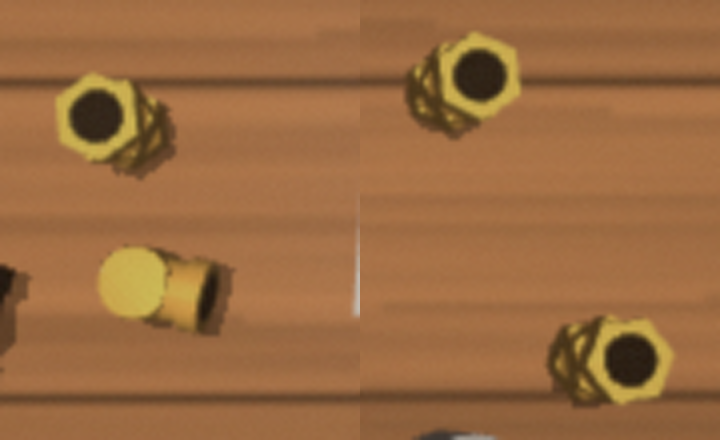

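```bash
cat > m.py <<'E'
from h import *
px=[(56,62),(30,437),(584,95),(562,470)]
P=np.array([at('top',(u/3.4+220-.4,v/3.4+130-.4),95)[:2] for u,v in px])
M=np.array([(185,169),(-55,169),(185,-169),(-55,-169)],float)
Pm,Mm=P.mean(0),M.mean(0)
H=(M-Mm).T@(P-Pm); th=np.arctan2(H[0,1]-H[1,0],H[0,0]+H[1,1])
Rm=np.array([[np.cos(th),-np.sin(th)],[np.sin(th),np.cos(th)]])
c=Pm-Rm@Mm
print('yaw',th,'center',c,'res',(P-(c+M@Rm.T)).round(1).tolist())
for n,v in dict(grip=(0,0),cap=(0,-240),bumpL=(65,156),slot1=(0,80),slot3=(0,-80)).items(): print(n,(c+Rm@np.array(v,float)).round(1))
for uv in [(164,209.3),(480,198.5),(518,269.8)]: print('union',at('top',uv,64).round(1))
print('handle top',at('top',(300/3.4+220,350/3.4+130),153).round(1))
print('cap',at('top',(678/3.4+220,393/3.4+130),104).round(1))
# scene check
for n,p in [('a',[592,358,64])]: print(proj('scene',p))
E
python3 m.py
```

```text
yaw -0.06330038176174115 center [524.94109362  33.44622564] res [[-0.3, -0.2], [0.2, -0.9], [-0.1, 0.1], [0.3, 1.0]]
grip [524.9  33.4]
cap [ 509.8 -206.1]
bumpL [599.7 185. ]
slot1 [530.  113.3]
slot3 [519.9 -46.4]
union [589.7 353.6  64. ]
union [ 613.5 -348.5   64. ]
union [ 454.8 -429.9   64. ]
handle top [530.8  32.7 153. ]
cap [ 506.9 -203.7  104. ]
[419.2248791  203.51360902]
```

>>> {"fn": "step_arm", "kwargs": {
  "increments": [
    {"dp": [0.03, 0.035, 0], "rot": [0, 0, 0.1]},
    {"dp": [0.03, 0.035, 0], "rot": [0, 0, 0.1]},
    {"dp": [0.03, 0.035, 0], "rot": [0, 0, 0.1]},
    {"dp": [0.025, 0.04, 0], "rot": [0, 0, 0.1]},
    {"dp": [0.025, 0.04, 0], "rot": [0, 0, 0.1]},
    {"dp": [0.025, 0.04, 0], "rot": [0, 0, 0.1]},
    {"dp": [0.02, 0.043, 0], "rot": [0, 0, 0.1]},
    {"dp": [0.02, 0.043, 0], "rot": [0, 0, 0.1]},
    {"dp": [0.02, 0.043, 0], "rot": [0, 0, 0.1]},
    {"dp": [0.02, 0.043, 0], "rot": [0, 0, 0.1]},
    {"dp": [0.02, 0.043, 0], "rot": [0, 0, 0.1]},
    {"dp": [0.02, 0.043, 0], "rot": [0, 0, 0.03]}
  ],
  "claw": 0
}}

```text
time_s: 3.05
ee_pos: [517.4, -85.7, 405.8]
tool_rot: [0.491, -0.505, 0.512, -0.492]
force: [0.7, -0.7, -0.5]
gripper_width: 1.001
```

```bash
cat >> h.py <<'E'
def rem(x,y,z,jaw):
    "remaining dp (mm) and rot vector to tool down with jaw-axis yaw"
    s=arm.sense(); Rc=R.from_quat(s['tool_rot'])
    best=None
    for j in (jaw,jaw+np.pi):
        zz=np.array([np.cos(j),np.sin(j),0]); yy=np.array([0,0,-1.]); xx=np.cross(yy,zz)
        rv=(R.from_matrix(np.c_[xx,yy,zz])*Rc.inv()).as_rotvec()
        if best is None or np.linalg.norm(rv)<np.linalg.norm(best): best=rv
    print('t',round(s['time_s'],2),'dp',(np.array([x,y,z])-s['ee_pos']).round(1),'rot',best.round(3),'F',np.round(s['force'],1),'T',np.round(s['wrist_torque'],2),'w',round(s['gripper_width'],3),'q7',round(s['joint_pos'][6],2))
E
python3 -c "
from h import *
rem(525,33.4,340,-.063)"
```

```text
t 3.05 dp [  7.6 119.1 -65.8] rot [ 0.007  0.008 -0.029] F [ 0.7 -0.7 -0.5] T [-0.01 -0.06  0.02] w 1.001 q7 -0.21
```

>>> {"fn": "step_arm", "kwargs": {
  "increments": [
    {"dp": [0.003, 0.04, -0.01], "rot": [0.003, 0.004, -0.015]},
    {"dp": [0.003, 0.04, -0.01], "rot": [0.002, 0.002, -0.01]},
    {"dp": [0.002, 0.039, -0.01], "rot": [0.002, 0.002, -0.005]},
    {"dp": [0, 0, 0], "rot": [0, 0, 0]}
  ]
}}

```text
time_s: 3.45
ee_pos: [527.2, 45.7, 376.2]
tool_rot: [-0.484, 0.513, -0.513, 0.489]
force: [0.1, -0.4, 0.3]
gripper_width: 1.004
```

```bash
python3 -c "
from h import *
rem(525,33.4,340,-.063)
snap('wrist','w1')
for n in ['hatch_grip','hatch_top']: print(n,[(np.round(d['centre'],1).tolist(),round(d['score'],2)) for d in arm.mark_of('wrist',n)][:2])
for d in [(0,35,153),(0,-35,153)]:
  c,s=np.cos(-.063),np.sin(-.063)
  for dx in(-8,8): print(proj('wrist',[524.9+c*dx-s*d[1],33.4+s*dx+c*d[1],153]).round())
"
```

```text
t 3.45 dp [ -2.2 -12.3 -36.2] rot [-0.005  0.005 -0.009] F [ 0.1 -0.4  0.3] T [-0.01  0.04  0.02] w 1.004 q7 -0.51
hatch_grip [([523.4, 30.2, 130.1], 0.88)]
hatch_top []
[295. 218.]
[329. 218.]
[297. 348.]
[328. 348.]
```

View pics/w1.png

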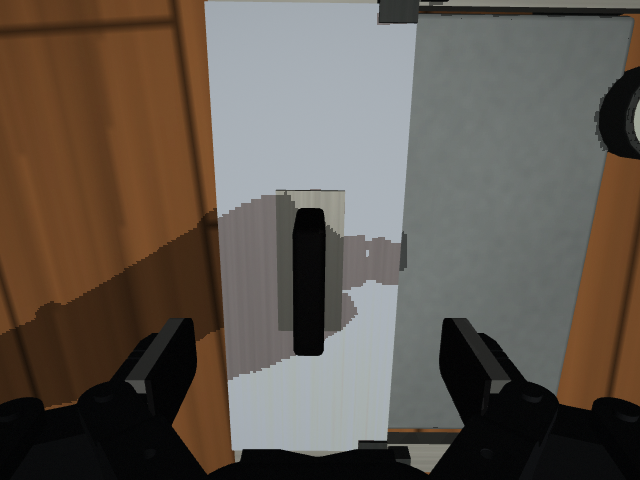

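The handle is at (309, 282), between the pads and matching my projection to about 2 mm. I'll descend and grip.

>>> {"fn": "step_arm", "kwargs": {
  "increments": [
    {"dp": [-0.003, -0.006, -0.03], "rot": [-0.005, 0.005, -0.009]},
    {"dp": [0, -0.006, -0.03], "rot": [0, 0, 0]},
    {"dp": [0, 0, -0.02], "rot": [0, 0, 0]},
    {"dp": [0, 0, 0], "rot": [0, 0, 0]}
  ]
}}

```text
time_s: 4.0
ee_pos: [525.8, 18.9, 296.4]
tool_rot: [0.479, -0.517, 0.524, -0.478]
force: [-0.1, -0.8, 0.2]
gripper_width: 1.0
```

```bash
python3 -c "
from h import *
rem(524,33,288,-.063)"
```

```text
t 4.0 dp [-1.8 14.1 -8.4] rot [0.009 0.005 0.02 ] F [-0.1 -0.8  0.2] T [ 0.02 -0.02  0.  ] w 1.0 q7 -0.57
```

>>> {"fn": "step_arm", "kwargs": {
  "increments": [
    {"dp": [-0.001, 0.007, -0.004], "rot": [0.005, 0.003, 0.01]},
    {"dp": [0, 0.003, -0.003], "rot": [0, 0, 0]},
    {"dp": [0, 0, 0], "rot": [0, 0, 0]},
    {"dp": [0, 0, 0], "rot": [0, 0, 0]}
  ]
}}

```text
time_s: 4.4
ee_pos: [525.9, 27.4, 292.0]
tool_rot: [0.48, -0.516, 0.521, -0.481]
force: [0.4, -0.5, -0.0]
gripper_width: 1.0
```

```bash
python3 -c "
from h import *
rem(524,33,288,-.063)"
```

```text
t 4.4 dp [-1.9  5.6 -4. ] rot [0.004 0.006 0.014] F [ 0.4 -0.5 -0. ] T [ 0.01 -0.    0.03] w 1.0 q7 -0.58
```

>>> {"fn": "step_arm", "kwargs": {
  "increments": [
    {"dp": [-0.002, 0.005, -0.004], "rot": [0.004, 0.005, 0.014]},
    {"dp": [0, 0, 0], "rot": [0, 0, 0]}
  ]
}}

```text
time_s: 4.6
ee_pos: [524.0, 33.0, 288.8]
tool_rot: [0.483, -0.515, 0.516, -0.485]
force: [-1.2, -0.5, 0.2]
gripper_width: 0.995
```

>>> {"fn": "step_arm", "kwargs": {
  "increments": [
    {"dp": [0, 0, 0], "rot": [0, 0, 0]},
    {"dp": [0, 0, 0], "rot": [0, 0, 0]},
    {"dp": [0, 0, 0], "rot": [0, 0, 0]},
    {"dp": [0, 0, 0], "rot": [0, 0, 0]},
    {"dp": [0, 0, 0], "rot": [0, 0, 0]},
    {"dp": [0, 0, 0], "rot": [0, 0, 0]},
    {"dp": [0, 0, 0], "rot": [0, 0, 0]},
    {"dp": [0, 0, 0], "rot": [0, 0, 0]}
  ],
  "claw": 1
}}

```text
time_s: 5.4
ee_pos: [524.0, 33.3, 289.1]
tool_rot: [0.483, -0.515, 0.516, -0.485]
force: [-0.5, 0.3, 1.0]
gripper_width: 0.179
```

```bash
python3 -c "
from h import *
rem(524,33,288,-.063)"
```

```text
t 5.4 dp [-0.  -0.3 -1.1] rot [-0.001  0.003 -0.001] F [-0.5  0.3  1. ] T [ 0.05  0.15 -0.07] w 0.179 q7 -0.58
```

>>> {"fn": "step_arm", "kwargs": {
  "increments": [
    {"dp": [0, 0, 0.006], "rot": [0, 0, 0]},
    {"dp": [0, 0, 0.006], "rot": [0, 0, 0]},
    {"dp": [0, 0, 0.006], "rot": [0, 0, 0]},
    {"dp": [0, 0, 0.004], "rot": [0, 0, 0]},
    {"dp": [0, 0, 0], "rot": [0, 0, 0]},
    {"dp": [0, 0, 0], "rot": [0, 0, 0]}
  ]
}}

```text
time_s: 6.0
ee_pos: [523.9, 33.1, 312.2]
tool_rot: [0.484, -0.515, 0.515, -0.485]
force: [1.3, -0.0, -5.1]
gripper_width: 0.181
```

```bash
python3 -c "
from h import *
rem(524,33,310,-.063)"
```

```text
t 6.0 dp [ 0.1 -0.1 -2.2] rot [-0.001  0.002 -0.001] F [ 1.3 -0.  -5.1] T [ 0.1  -0.19 -0.14] w 0.181 q7 -0.56
```

Lifted 23 mm carrying about 5 N. Now I'll slide it back.

>>> {"fn": "step_arm", "kwargs": {
  "increments": [
    {"dp": [0.012, -0.0008, 0], "rot": [0, 0, 0]},
    {"dp": [0.012, -0.0008, 0], "rot": [0, 0, 0]},
    {"dp": [0.012, -0.0008, 0], "rot": [0, 0, 0]},
    {"dp": [0.012, -0.0008, 0], "rot": [0, 0, 0]},
    {"dp": [0.012, -0.0008, 0], "rot": [0, 0, 0]},
    {"dp": [0, 0, 0], "rot": [0, 0, 0]}
  ]
}}

```text
time_s: 6.6
ee_pos: [584.3, 29.4, 310.3]
tool_rot: [-0.486, 0.516, -0.514, 0.483]
force: [2.7, -0.5, -3.8]
gripper_width: 0.179
```

```bash
python3 -c "
from h import *
rem(524+.998*115,33-.063*115,310,-.063)"
```

```text
t 6.6 dp [54.4 -3.7 -0.3] rot [-0.001 -0.005 -0.002] F [ 2.7 -0.5 -3.8] T [ 0.02 -1.36 -0.23] w 0.179 q7 -0.53
```

>>> {"fn": "step_arm", "kwargs": {
  "increments": [
    {"dp": [0.012, -0.0008, 0], "rot": [0, 0, 0]},
    {"dp": [0.012, -0.0008, 0], "rot": [0, 0, 0]},
    {"dp": [0.012, -0.0008, 0], "rot": [0, 0, 0]},
    {"dp": [0.01, -0.0006, 0], "rot": [0, 0, 0]},
    {"dp": [0.006, -0.0004, 0], "rot": [0, 0, 0]},
    {"dp": [0.004, 0, 0], "rot": [0, 0, 0]},
    {"dp": [0.002, 0, 0], "rot": [0, 0, 0]},
    {"dp": [0, 0, 0], "rot": [0, 0, 0]}
  ]
}}

```text
time_s: 7.4
ee_pos: [640.3, 26.2, 307.6]
tool_rot: [-0.489, 0.518, -0.511, 0.48]
force: [-0.6, -0.1, -4.5]
gripper_width: 0.176
```

```bash
python3 -c "
from h import *
rem(524+.998*115,33-.063*115,310,-.063)"
```

```text
t 7.4 dp [-1.5 -0.4  2.4] rot [ 0.001 -0.017 -0.004] F [-0.6 -0.1 -4.5] T [ 0.19 -2.06 -0.17] w 0.176 q7 -0.5
```

>>> {"fn": "step_arm", "kwargs": {
  "increments": [
    {"dp": [0.003, 0, -0.004], "rot": [0, -0.005, 0]},
    {"dp": [0.002, 0, -0.006], "rot": [0, 0, 0]},
    {"dp": [0.001, 0, -0.006], "rot": [0, 0, 0]},
    {"dp": [0, 0, -0.004], "rot": [0, 0, 0]},
    {"dp": [0, 0, 0], "rot": [0, 0, 0]}
  ]
}}

```text
time_s: 7.9
ee_pos: [641.0, 26.8, 290.0]
tool_rot: [-0.492, 0.518, -0.51, 0.478]
force: [-4.5, 0.8, -6.0]
gripper_width: 0.181
```

```bash
python3 -c "
from h import *
rem(524+.998*115,33-.063*115,289,-.063)"
```

```text
t 7.9 dp [-2.2 -1.1 -1. ] rot [ 0.005 -0.022 -0.005] F [-4.5  0.8 -6. ] T [ 0.24 -1.08 -0.33] w 0.181 q7 -0.51
```

>>> {"fn": "step_arm", "kwargs": {
  "increments": [
    {"dp": [0, 0, -0.003], "rot": [0, 0, 0]},
    {"dp": [0, 0, -0.001], "rot": [0, 0, 0]}
  ]
}}

```text
time_s: 8.1
ee_pos: [640.6, 27.0, 289.1]
tool_rot: [-0.492, 0.517, -0.511, 0.479]
force: [-4.2, -0.1, -3.0]
gripper_width: 0.183
```

>>> {"fn": "step_arm", "kwargs": {
  "increments": [
    {"dp": [0, 0, 0], "rot": [0, 0, 0]},
    {"dp": [0, 0, 0], "rot": [0, 0, 0]},
    {"dp": [0, 0, 0], "rot": [0, 0, 0]},
    {"dp": [0, 0, 0], "rot": [0, 0, 0]},
    {"dp": [0, 0, 0], "rot": [0, 0, 0]},
    {"dp": [0, 0, 0], "rot": [0, 0, 0]}
  ],
  "claw": 0
}}

```text
time_s: 8.7
ee_pos: [641.4, 26.7, 291.0]
tool_rot: [-0.491, 0.516, -0.512, 0.479]
force: [-0.3, -0.2, -0.2]
gripper_width: 0.999
```

```bash
python3 -c "
from h import *
rem(640,26,420,-.063); snap('scene','s2')"
```

```text
t 8.7 dp [ -1.4  -0.7 129. ] rot [ 0.007 -0.016 -0.005] F [-0.3 -0.2 -0.2] T [ 0.05 -0.02  0.01] w 0.999 q7 -0.51
```

View pics/s2.png

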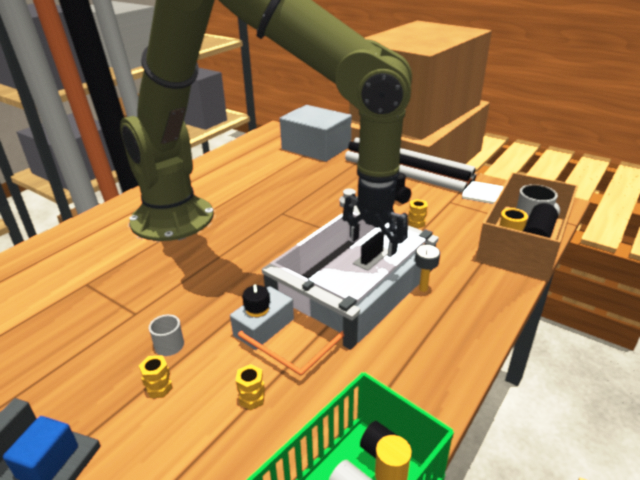

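>>> {"fn": "step_arm", "kwargs": {
  "increments": [
    {"dp": [0, 0, 0.03], "rot": [0, 0, 0]},
    {"dp": [0, 0, 0.04], "rot": [0.003, -0.008, 0]},
    {"dp": [0, 0, 0.03], "rot": [0.003, -0.008, -0.14]},
    {"dp": [-0.006, 0.04, 0], "rot": [0, 0, -0.14]},
    {"dp": [-0.006, 0.04, 0], "rot": [0, 0, -0.14]},
    {"dp": [-0.006, 0.04, 0], "rot": [0, 0, -0.14]},
    {"dp": [-0.006, 0.04, 0], "rot": [0, 0, -0.14]},
    {"dp": [-0.006, 0.04, 0], "rot": [0, 0, -0.14]},
    {"dp": [-0.006, 0.04, 0], "rot": [0, 0, -0.14]},
    {"dp": [-0.006, 0.04, 0], "rot": [0, 0, -0.14]},
    {"dp": [-0.005, 0.03, 0], "rot": [0, 0, -0.14]},
    {"dp": [0, 0, 0], "rot": [0, 0, -0.14]}
  ]
}}

```text
time_s: 9.95
ee_pos: [589.7, 345.3, 393.3]
tool_rot: [-0.021, 0.709, -0.705, 0.02]
force: [0.2, 0.5, -0.8]
gripper_width: 1.0
```

```bash
python3 -c "
from h import *
rem(589.7,353.6,300,-1.634); snap('top','t3');snap('wrist','w3')
print(proj('wrist',[589.7,353.6,64]).round())
for n in ['union0_mid','union1_mid']: print(n,[(np.round(d['centre'],1).tolist(),round(d['score'],2)) for d in arm.mark_of('wrist',n)][:2])
"
```

```text
t 9.95 dp [ -0.    8.3 -93.3] rot [-0.006 -0.002 -0.122] F [ 0.2  0.5 -0.8] T [-0.01 -0.01 -0.  ] w 1.0 q7 -2.19
[303. 220.]
union0_mid [([599.7, 186.1, 108.8], 0.22)]
union1_mid []
```

View pics/w3.png

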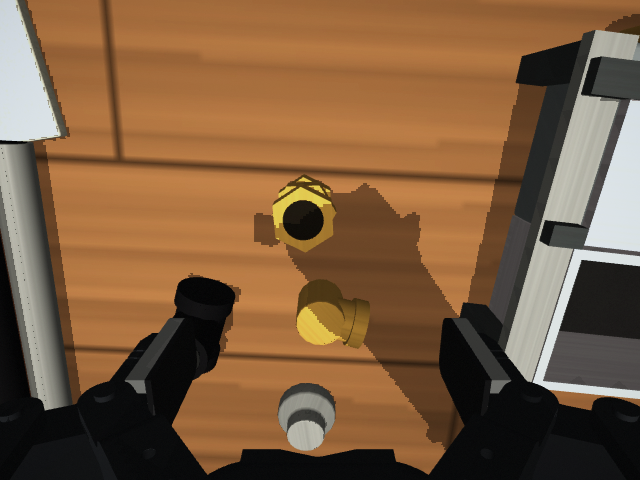

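View pics/t3.png

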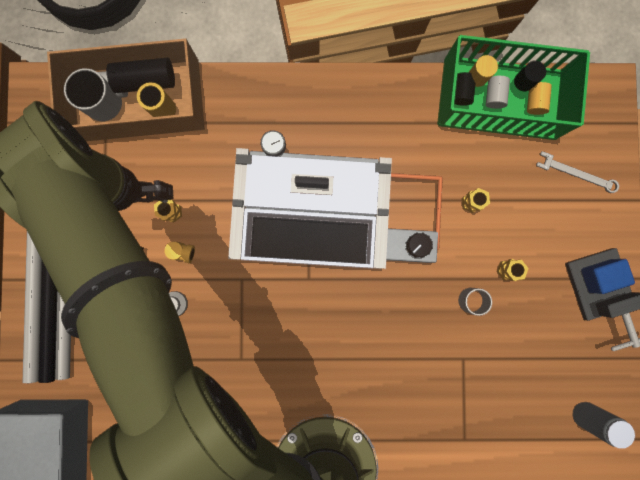

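>>> {"fn": "step_arm", "kwargs": {
  "increments": [
    {"dp": [0, 0.004, -0.03], "rot": [-0.003, -0.001, -0.06]},
    {"dp": [0, 0.003, -0.03], "rot": [-0.003, -0.001, -0.05]},
    {"dp": [0, 0, -0.03], "rot": [0, 0, 0]},
    {"dp": [0, 0, 0], "rot": [0, 0, 0]}
  ]
}}

```text
time_s: 10.55
ee_pos: [595.8, 338.9, 303.0]
tool_rot: [-0.019, -0.705, 0.709, 0.014]
force: [-0.4, 0.2, 0.6]
gripper_width: 1.004
```

```bash
python3 -c "
from h import *
rem(589.7,353.6,197,-1.634)"
```

```text
t 10.55 dp [  -6.1   14.7 -106. ] rot [ 0.007  0.007 -0.016] F [-0.4  0.2  0.6] T [0.04 0.01 0.08] w 1.004 q7 -2.3
```

>>> {"fn": "step_arm", "kwargs": {
  "increments": [
    {"dp": [-0.004, 0.01, 0], "rot": [0.004, 0.004, -0.01]},
    {"dp": [0, 0, 0], "rot": [0, 0, 0]},
    {"dp": [0, 0, 0], "rot": [0, 0, 0]}
  ]
}}

```text
time_s: 10.85
ee_pos: [593.6, 347.7, 306.6]
tool_rot: [-0.023, -0.707, 0.707, 0.018]
force: [-0.3, 0.1, -0.1]
gripper_width: 0.996
```

```bash
python3 -c "
from h import *
rem(589.7,353.6,197,-1.634)"
```

```text
t 10.85 dp [  -3.9    5.9 -109.6] rot [ 0.001  0.006 -0.005] F [-0.3  0.1 -0.1] T [-0.02 -0.02  0.02] w 0.996 q7 -2.31
```

>>> {"fn": "step_arm", "kwargs": {
  "increments": [
    {"dp": [-0.004, 0.006, -0.01], "rot": [0, 0.004, -0.005]},
    {"dp": [0, 0, -0.015], "rot": [0, 0, 0]},
    {"dp": [0, 0, -0.015], "rot": [0, 0, 0]},
    {"dp": [0, 0, 0], "rot": [0, 0, 0]},
    {"dp": [0, 0, 0], "rot": [0, 0, 0]}
  ]
}}

```text
time_s: 11.35
ee_pos: [589.0, 356.4, 269.2]
tool_rot: [0.024, 0.708, -0.705, -0.019]
force: [-0.1, 0.1, 1.3]
gripper_width: 0.998
```

```bash
python3 -c "
from h import *
rem(589.7,353.6,197,-1.634);snap('wrist','w4');print(proj('wrist',[589.7,353.6,64]).round())"
```

```text
t 11.35 dp [  0.7  -2.8 -72.2] rot [-0.004  0.007 -0.002] F [-0.1  0.1  1.3] T [-0.01 -0.02 -0.  ] w 0.998 q7 -2.34
[327. 287.]
```

View pics/w4.png

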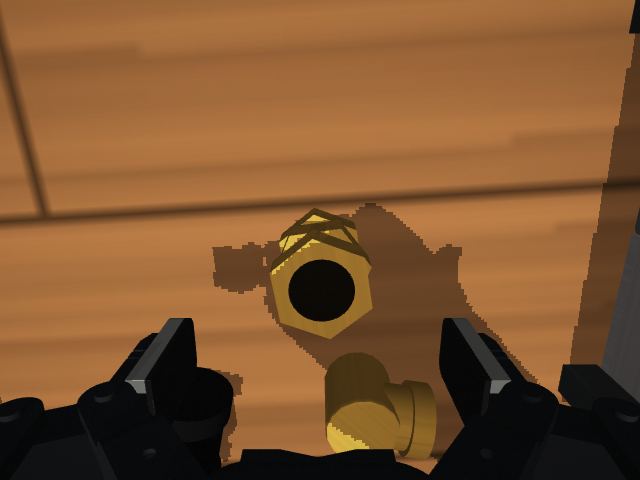

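>>> {"fn": "step_arm", "kwargs": {
  "increments": [
    {"dp": [0, -0.001, -0.02], "rot": [-0.003, 0.005, 0]},
    {"dp": [0, 0, -0.02], "rot": [0, 0, 0]},
    {"dp": [0, 0, -0.015], "rot": [0, 0, 0]},
    {"dp": [0, 0, -0.01], "rot": [0, 0, 0]},
    {"dp": [0, 0, 0], "rot": [0, 0, 0]},
    {"dp": [0, 0, 0], "rot": [0, 0, 0]}
  ]
}}

```text
time_s: 12.0
ee_pos: [590.1, 356.8, 206.8]
tool_rot: [0.025, 0.709, -0.705, -0.019]
force: [-0.2, -0.6, 0.7]
gripper_width: 1.001
```

```bash
python3 -c "
from h import *
rem(590,355,197,-1.634)"
```

```text
t 12.0 dp [-0.1 -1.8 -9.8] rot [-0.006  0.008 -0.002] F [-0.2 -0.6  0.7] T [0.03 0.02 0.01] w 1.001 q7 -2.35
```

>>> {"fn": "step_arm", "kwargs": {
  "increments": [
    {"dp": [0, -0.002, -0.009], "rot": [-0.005, 0.006, 0]},
    {"dp": [0, 0, 0], "rot": [0, 0, 0]}
  ]
}}

```text
time_s: 12.2
ee_pos: [590.4, 354.8, 198.5]
tool_rot: [0.023, 0.707, -0.706, -0.02]
force: [-0.2, 0.7, -0.5]
gripper_width: 0.999
```

>>> {"fn": "step_arm", "kwargs": {
  "increments": [
    {"dp": [0, 0, 0], "rot": [0, 0, 0]},
    {"dp": [0, 0, 0], "rot": [0, 0, 0]},
    {"dp": [0, 0, 0], "rot": [0, 0, 0]},
    {"dp": [0, 0, 0], "rot": [0, 0, 0]},
    {"dp": [0, 0, 0], "rot": [0, 0, 0]},
    {"dp": [0, 0, 0], "rot": [0, 0, 0]}
  ],
  "claw": 1
}}

```text
time_s: 12.8
ee_pos: [590.8, 355.1, 199.7]
tool_rot: [0.024, 0.708, -0.706, -0.02]
force: [0.8, 1.1, -0.1]
gripper_width: 0.511
```

>>> {"fn": "step_arm", "kwargs": {
  "increments": [
    {"dp": [0, 0, 0.01], "rot": [0, 0, 0]},
    {"dp": [0, 0, 0.02], "rot": [0, 0, 0]},
    {"dp": [0, 0, 0.03], "rot": [0, 0, 0]},
    {"dp": [0, 0, 0.04], "rot": [0, 0, 0]},
    {"dp": [0, 0, 0.04], "rot": [0, 0, 0]},
    {"dp": [0, 0, 0.03], "rot": [0, 0, 0]},
    {"dp": [0, 0, 0], "rot": [0, 0, 0]}
  ]
}}

```text
time_s: 13.5
ee_pos: [588.0, 353.2, 375.5]
tool_rot: [-0.021, -0.706, 0.708, 0.022]
force: [0.9, 1.1, -2.8]
gripper_width: 0.511
```

```bash
python3 -c "
from h import *
rem(530,113.3,360,-1.634);snap('wrist','w5')"
```

```text
t 13.5 dp [ -58.  -239.9  -15.5] rot [ 0.002 -0.002 -0.002] F [ 0.9  1.1 -2.8] T [ 0.05 -0.05  0.01] w 0.511 q7 -2.31
```

View pics/w5.png

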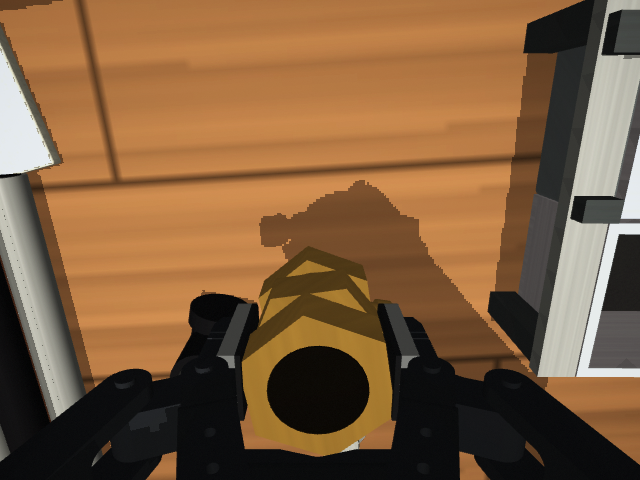

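>>> {"fn": "step_arm", "kwargs": {
  "increments": [
    {"dp": [-0.006, -0.024, 0], "rot": [0, 0, 0]},
    {"dp": [-0.01, -0.042, 0], "rot": [0, 0, 0]},
    {"dp": [-0.01, -0.042, 0], "rot": [0, 0, 0]},
    {"dp": [-0.01, -0.042, 0], "rot": [0, 0, 0]},
    {"dp": [-0.01, -0.042, 0], "rot": [0, 0, 0]},
    {"dp": [-0.007, -0.025, 0], "rot": [0, 0, 0]},
    {"dp": [-0.003, -0.012, 0], "rot": [0, 0, 0]},
    {"dp": [0, 0, 0], "rot": [0, 0, 0]},
    {"dp": [0, 0, 0], "rot": [0, 0, 0]}
  ]
}}

```text
time_s: 14.45
ee_pos: [522.5, 116.5, 358.3]
tool_rot: [-0.01, -0.703, 0.71, 0.03]
force: [0.6, 0.2, -3.4]
gripper_width: 0.516
```

```bash
python3 -c "
from h import *
rem(530,113.3,360,-1.634);snap('wrist','w6')"
```

```text
t 14.45 dp [ 7.5 -3.2  1.7] rot [ 0.01  -0.029 -0.006] F [ 0.6  0.2 -3.4] T [ 0.06 -0.06 -0.  ] w 0.516 q7 -2.0
```

View pics/w6.png

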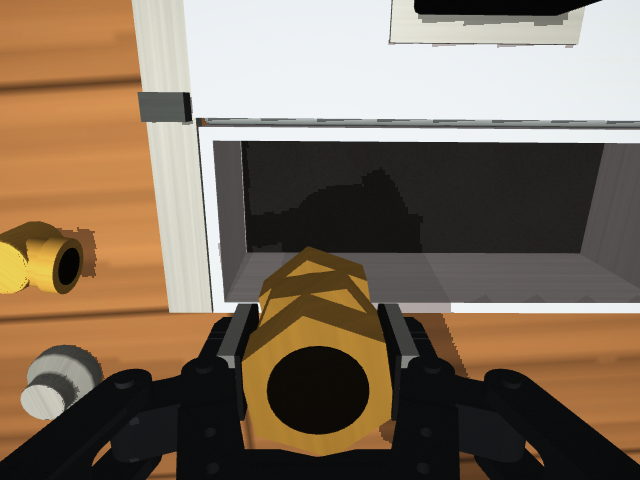

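>>> {"fn": "step_arm", "kwargs": {
  "increments": [
    {"dp": [0.005, -0.002, -0.005], "rot": [0.005, -0.015, -0.003]},
    {"dp": [0.002, -0.001, -0.015], "rot": [0.004, -0.012, -0.003]},
    {"dp": [0, 0, -0.015], "rot": [0, 0, 0]},
    {"dp": [0, 0, 0], "rot": [0, 0, 0]},
    {"dp": [0, 0, 0], "rot": [0, 0, 0]}
  ]
}}

```text
time_s: 15.0
ee_pos: [532.2, 120.7, 321.0]
tool_rot: [0.02, 0.709, -0.705, -0.018]
force: [0.6, 0.3, -3.2]
gripper_width: 0.51
```

```bash
python3 -c "
from h import *
rem(530,113.3,212,-1.634)"
```

```text
t 15.0 dp [  -2.2   -7.4 -109. ] rot [-0.005  0.004 -0.009] F [ 0.6  0.3 -3.2] T [-0.   -0.01  0.01] w 0.51 q7 -2.01
```

>>> {"fn": "step_arm", "kwargs": {
  "increments": [
    {"dp": [-0.001, -0.004, -0.005], "rot": [-0.003, 0.002, -0.004]},
    {"dp": [-0.001, -0.002, -0.005], "rot": [0, 0, -0.003]},
    {"dp": [0, 0, -0.015], "rot": [0, 0, 0]},
    {"dp": [0, 0, 0], "rot": [0, 0, 0]},
    {"dp": [0, 0, 0], "rot": [0, 0, 0]}
  ]
}}

```text
time_s: 15.5
ee_pos: [530.9, 115.0, 296.6]
tool_rot: [0.023, 0.708, -0.706, -0.02]
force: [1.2, -0.4, -3.9]
gripper_width: 0.51
```

```bash
python3 -c "
from h import *
rem(530,113.3,212,-1.634)"
```

```text
t 15.5 dp [ -0.9  -1.7 -84.6] rot [-0.002  0.005 -0.002] F [ 1.2 -0.4 -3.9] T [0.01 0.01 0.01] w 0.51 q7 -2.01
```

>>> {"fn": "step_arm", "kwargs": {
  "increments": [
    {"dp": [-0.001, -0.001, -0.015], "rot": [-0.002, 0.005, 0]},
    {"dp": [0, 0, -0.018], "rot": [0, 0, 0]},
    {"dp": [0, 0, -0.018], "rot": [0, 0, 0]},
    {"dp": [0, 0, -0.015], "rot": [0, 0, 0]},
    {"dp": [0, 0, -0.008], "rot": [0, 0, 0]},
    {"dp": [0, 0, 0], "rot": [0, 0, 0]},
    {"dp": [0, 0, 0], "rot": [0, 0, 0]}
  ]
}}

```text
time_s: 16.2
ee_pos: [532.2, 114.1, 225.7]
tool_rot: [0.025, 0.708, -0.706, -0.019]
force: [-0.2, 0.1, -2.2]
gripper_width: 0.512
```

```bash
python3 -c "
from h import *
rem(530,113.3,210,-1.634)"
```

```text
t 16.2 dp [ -2.2  -0.8 -15.7] rot [-0.002  0.01  -0.001] F [-0.2  0.1 -2.2] T [ 0. -0.  0.] w 0.512 q7 -2.04
```

>>> {"fn": "step_arm", "kwargs": {
  "increments": [
    {"dp": [-0.001, -0.001, -0.008], "rot": [0, 0.006, 0]},
    {"dp": [0, 0, -0.005], "rot": [0, 0, 0]},
    {"dp": [0, 0, 0], "rot": [0, 0, 0]}
  ]
}}

```text
time_s: 16.5
ee_pos: [531.8, 113.1, 213.6]
tool_rot: [0.024, 0.708, -0.706, -0.02]
force: [0.2, -0.2, -3.0]
gripper_width: 0.51
```

```bash
python3 -c "
from h import *
rem(530,113.3,210,-1.634)"
```

```text
t 16.5 dp [-1.8  0.2 -3.6] rot [-0.003  0.007 -0.001] F [ 0.2 -0.2 -3. ] T [-0.05 -0.01  0.  ] w 0.51 q7 -2.05
```

>>> {"fn": "step_arm", "kwargs": {
  "increments": [
    {"dp": [0, 0, -0.003], "rot": [0, 0, 0]},
    {"dp": [0, 0, -0.002], "rot": [0, 0, 0]},
    {"dp": [0, 0, 0], "rot": [0, 0, 0]}
  ]
}}

```text
time_s: 16.8
ee_pos: [532.0, 112.7, 208.5]
tool_rot: [0.025, 0.708, -0.706, -0.02]
force: [-1.1, -0.1, -3.4]
gripper_width: 0.512
```

>>> {"fn": "step_arm", "kwargs": {
  "increments": [
    {"dp": [0, 0, -0.002], "rot": [0, 0, 0]},
    {"dp": [0, 0, 0], "rot": [0, 0, 0]}
  ]
}}

```text
time_s: 17.0
ee_pos: [532.2, 112.4, 206.7]
tool_rot: [0.025, 0.708, -0.706, -0.02]
force: [0.2, -0.3, -3.9]
gripper_width: 0.512
```

>>> {"fn": "step_arm", "kwargs": {
  "increments": [
    {"dp": [0, 0, -0.002], "rot": [0, 0, 0]},
    {"dp": [0, 0, 0], "rot": [0, 0, 0]}
  ]
}}

```text
time_s: 17.2
ee_pos: [532.2, 112.4, 207.1]
tool_rot: [0.026, 0.708, -0.706, -0.019]
force: [0.5, -0.7, -3.8]
gripper_width: 0.514
```

```bash
python3 -c "
from h import *
rem(530,113.3,210,-1.634);snap('wrist','w7');snap('scene','s7')"
```

```text
t 17.2 dp [-2.2  0.9  2.9] rot [-0.002  0.009  0.   ] F [ 0.5 -0.7 -3.8] T [-0.13  0.04 -0.04] w 0.514 q7 -2.05
```

View pics/w7.png

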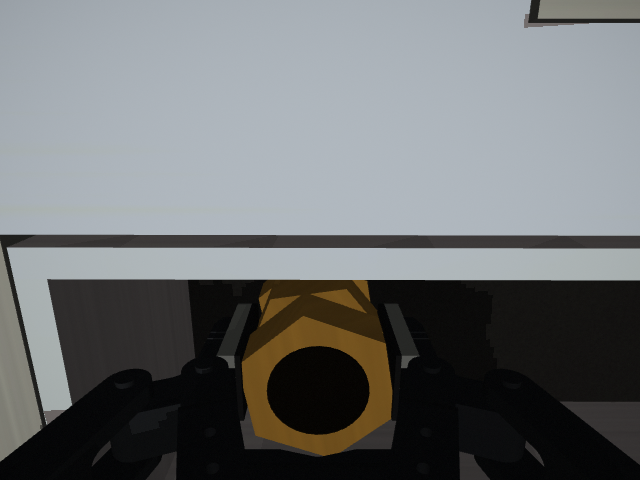

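>>> {"fn": "step_arm", "kwargs": {
  "increments": [
    {"dp": [0, 0, -0.003], "rot": [0, 0, 0]},
    {"dp": [0, 0, 0], "rot": [0, 0, 0]}
  ]
}}

```text
time_s: 17.5
ee_pos: [532.3, 112.5, 207.2]
tool_rot: [0.027, 0.708, -0.706, -0.018]
force: [-0.4, 0.1, -3.4]
gripper_width: 0.515
```

>>> {"fn": "step_arm", "kwargs": {
  "increments": [
    {"dp": [0, 0, -0.003], "rot": [0, 0, 0]}
  ]
}}

```text
time_s: 17.6
ee_pos: [532.7, 112.5, 206.3]
tool_rot: [0.028, 0.708, -0.706, -0.018]
force: [-10.1, -4.2, 51.6]
gripper_width: 0.514
```

>>> {"fn": "step_arm", "kwargs": {
  "increments": [
    {"dp": [0, 0, 0.001], "rot": [0, 0, 0]},
    {"dp": [0, 0, 0], "rot": [0, 0, 0]},
    {"dp": [0, 0, 0], "rot": [0, 0, 0]},
    {"dp": [0, 0, 0], "rot": [0, 0, 0]}
  ],
  "claw": 0.25
}}

```text
time_s: 18.0
ee_pos: [532.9, 105.3, 206.7]
tool_rot: [-0.03, -0.704, 0.709, 0.021]
force: [-0.2, 0.5, 0.4]
gripper_width: 0.747
```

```bash
python3 -c "
from h import *
rem(530,113.3,210,-1.634);snap('wrist','w8')"
```

```text
t 18.0 dp [-2.9  8.   3.3] rot [0.007 0.012 0.009] F [-0.2  0.5  0.4] T [ 0.04 -0.02 -0.03] w 0.747 q7 -2.05
```

View pics/w8.png

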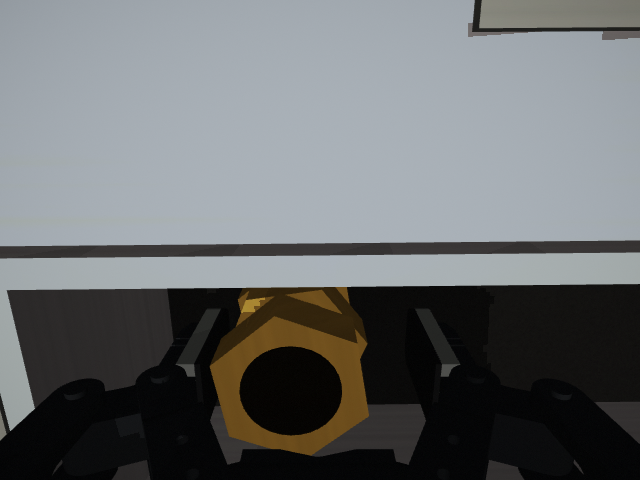

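>>> {"fn": "step_arm", "kwargs": {
  "increments": [
    {"dp": [0, 0.005, 0], "rot": [0, 0, 0]},
    {"dp": [0, 0, 0], "rot": [0, 0, 0]}
  ]
}}

```text
time_s: 18.25
ee_pos: [532.9, 105.8, 206.6]
tool_rot: [-0.031, -0.702, 0.711, 0.023]
force: [-0.1, 0.6, -0.2]
gripper_width: 0.753
```

>>> {"fn": "step_arm", "kwargs": {
  "increments": [
    {"dp": [0, 0, 0.015], "rot": [0, 0, 0]},
    {"dp": [0, 0, 0.02], "rot": [0, 0, 0]},
    {"dp": [0, 0, 0.03], "rot": [0, 0, 0]},
    {"dp": [0, 0, 0.04], "rot": [0, 0, 0]},
    {"dp": [0, 0, 0.04], "rot": [0, 0, 0]},
    {"dp": [0, 0, 0.04], "rot": [0, 0, 0]},
    {"dp": [0, 0, 0.01], "rot": [0, 0, 0]},
    {"dp": [0, 0, 0], "rot": [0, 0, 0]}
  ]
}}

```text
time_s: 19.05
ee_pos: [531.4, 112.6, 407.1]
tool_rot: [-0.027, -0.704, 0.709, 0.02]
force: [0.6, 0.0, -1.0]
gripper_width: 0.75
```

```bash
python3 -c "
from h import *
rem(613.5,-348.5,400,-1.634);snap('wrist','w9');snap('scene','s9')"
```

```text
t 19.05 dp [  82.1 -461.1   -7.1] rot [0.008 0.009 0.003] F [ 0.6  0.  -1. ] T [-0.02  0.01  0.01] w 0.75 q7 -1.98
```

View pics/w9.png

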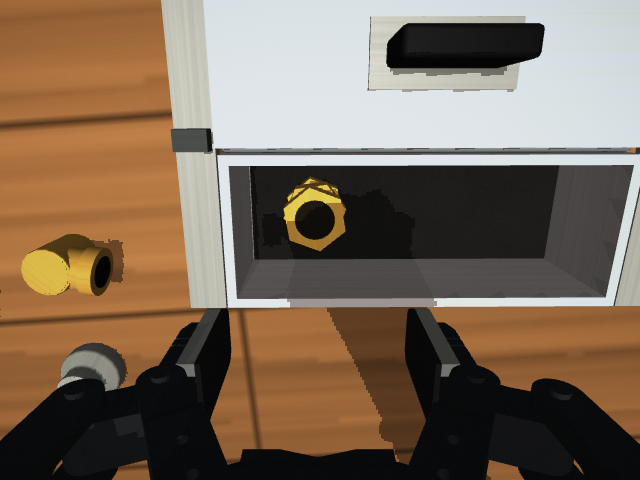

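View pics/s9.png

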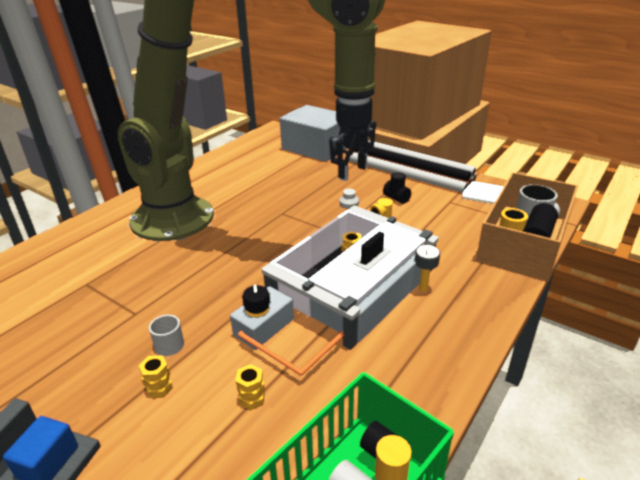

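>>> {"fn": "step_arm", "kwargs": {
  "increments": [
    {"dp": [0.004, -0.022, 0], "rot": [0.004, 0.004, 0]},
    {"dp": [0.008, -0.045, 0], "rot": [0, 0, 0]},
    {"dp": [0.008, -0.045, 0], "rot": [0, 0, 0]},
    {"dp": [0.008, -0.045, 0], "rot": [0, 0, 0]},
    {"dp": [0.008, -0.045, 0], "rot": [0, 0, 0]},
    {"dp": [0.008, -0.045, 0], "rot": [0, 0, 0]},
    {"dp": [0.008, -0.045, 0], "rot": [0, 0, 0]},
    {"dp": [0.008, -0.045, 0], "rot": [0, 0, 0]},
    {"dp": [0.008, -0.045, 0], "rot": [0, 0, 0]},
    {"dp": [0.008, -0.04, 0], "rot": [0, 0, 0]},
    {"dp": [0.003, -0.018, 0], "rot": [0, 0, 0]},
    {"dp": [0, 0, 0], "rot": [0, 0, 0]}
  ],
  "claw": 0
}}

```text
time_s: 20.35
ee_pos: [606.4, -341.1, 375.7]
tool_rot: [0.006, 0.709, -0.704, -0.033]
force: [-1.1, 0.5, -0.4]
gripper_width: 0.998
```

```bash
python3 -c "
from h import *
rem(613.5,-348.5,300,-1.634);snap('wrist','w10')
print(proj('wrist',[613.5,-348.5,64]).round())
for n in ['union0_mid','union1_mid']: print(n,[(np.round(d['centre'],1).tolist(),round(d['score'],2)) for d in arm.mark_of('wrist',n)][:2])"
```

```text
t 20.35 dp [  7.1  -7.4 -75.7] rot [-0.008 -0.038 -0.009] F [-1.1  0.5 -0.4] T [-0.01 -0.02 -0.  ] w 0.998 q7 -1.21
[334. 197.]
union0_mid []
union1_mid []
```

View pics/w10.png

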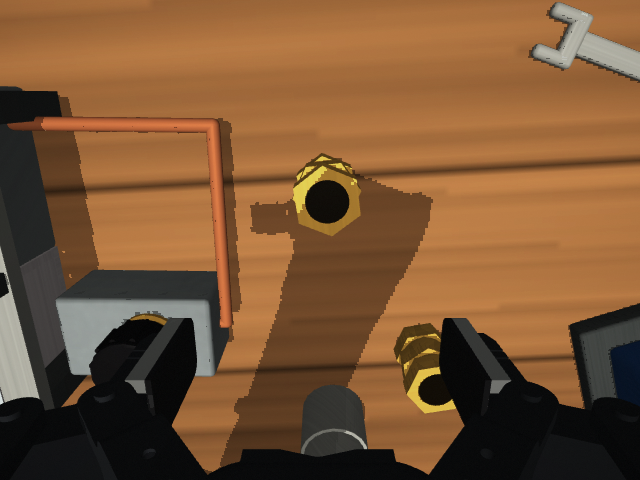

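```bash
python3 -c "
from h import *
print(at('wrist',(327,202),64).round(1))"
```

```text
[ 611.3 -339.9   64. ]
```

>>> {"fn": "step_arm", "kwargs": {
  "increments": [
    {"dp": [0.003, -0.001, -0.01], "rot": [-0.004, -0.02, -0.005]},
    {"dp": [0.002, -0.001, -0.02], "rot": [-0.004, -0.015, -0.004]},
    {"dp": [0, 0, -0.02], "rot": [0, 0, 0]},
    {"dp": [0, 0, -0.01], "rot": [0, 0, 0]},
    {"dp": [0, 0, 0], "rot": [0, 0, 0]},
    {"dp": [0, 0, 0], "rot": [0, 0, 0]}
  ]
}}

```text
time_s: 21.1
ee_pos: [615.2, -325.8, 317.2]
tool_rot: [0.016, 0.709, -0.705, -0.014]
force: [0.4, -1.0, 0.8]
gripper_width: 0.997
```

```bash
python3 -c "
from h import *
rem(610.5,-345,197,-1.634);snap('wrist','w11')"
```

```text
t 21.1 dp [  -4.7  -19.2 -120.2] rot [-0.006  0.003 -0.02 ] F [ 0.4 -1.   0.8] T [ 0.02  0.04 -0.02] w 0.997 q7 -1.23
```

View pics/w11.png

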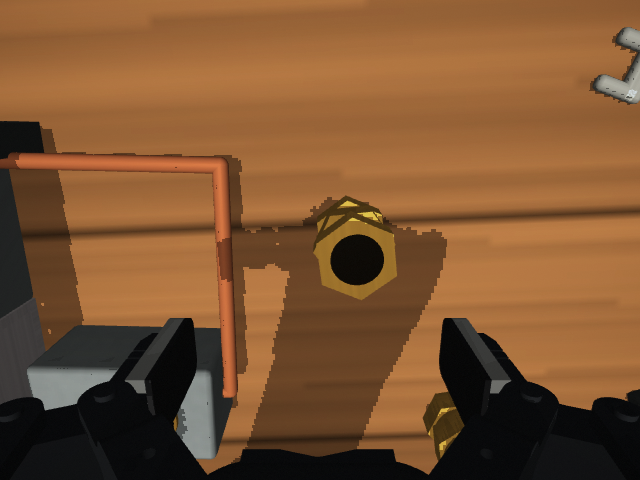

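```bash
python3 -c "
from h import *
p=at('wrist',(357,260),64); print(p.round(1)); rem(p[0],p[1],197,-1.634)"
```

```text
[ 610.4 -345.4   64. ]
t 21.15 dp [  -4.8  -19.6 -120.4] rot [-0.007  0.004 -0.02 ] F [0.1 0.3 1.1] T [-0.   -0.01 -0.05] w 1.001 q7 -1.23
```

>>> {"fn": "step_arm", "kwargs": {
  "increments": [
    {"dp": [-0.003, -0.012, -0.01], "rot": [-0.005, 0.003, -0.012]},
    {"dp": [-0.001, -0.004, -0.005], "rot": [0, 0, -0.005]},
    {"dp": [0, 0, -0.005], "rot": [0, 0, 0]},
    {"dp": [0, 0, 0], "rot": [0, 0, 0]},
    {"dp": [0, 0, 0], "rot": [0, 0, 0]}
  ]
}}

```text
time_s: 21.65
ee_pos: [610.9, -344.4, 297.8]
tool_rot: [-0.023, -0.706, 0.707, 0.021]
force: [-0.0, 0.4, 0.7]
gripper_width: 0.997
```

```bash
python3 -c "
from h import *
rem(610.4,-345.4,197,-1.634)"
```

```text
t 21.65 dp [  -0.5   -1.  -100.8] rot [ 0.001  0.003 -0.   ] F [-0.   0.4  0.7] T [ 0.01  0.03 -0.01] w 0.997 q7 -1.22
```

>>> {"fn": "step_arm", "kwargs": {
  "increments": [
    {"dp": [0, -0.001, -0.02], "rot": [0, 0.002, 0]},
    {"dp": [0, 0, -0.025], "rot": [0, 0, 0]},
    {"dp": [0, 0, -0.02], "rot": [0, 0, 0]},
    {"dp": [0, 0, -0.015], "rot": [0, 0, 0]},
    {"dp": [0, 0, -0.005], "rot": [0, 0, 0]},
    {"dp": [0, 0, 0], "rot": [0, 0, 0]},
    {"dp": [0, 0, 0], "rot": [0, 0, 0]}
  ]
}}

```text
time_s: 22.35
ee_pos: [612.1, -345.3, 212.9]
tool_rot: [-0.024, -0.706, 0.708, 0.02]
force: [-0.4, -0.8, 0.3]
gripper_width: 0.998
```

```bash
python3 -c "
from h import *
rem(610.4,-345.4,197,-1.634);snap('wrist','w12')"
```

```text
t 22.35 dp [ -1.7  -0.1 -15.9] rot [ 0.003  0.006 -0.   ] F [-0.4 -0.8  0.3] T [-0.   -0.   -0.01] w 0.998 q7 -1.23
```

View pics/w12.png

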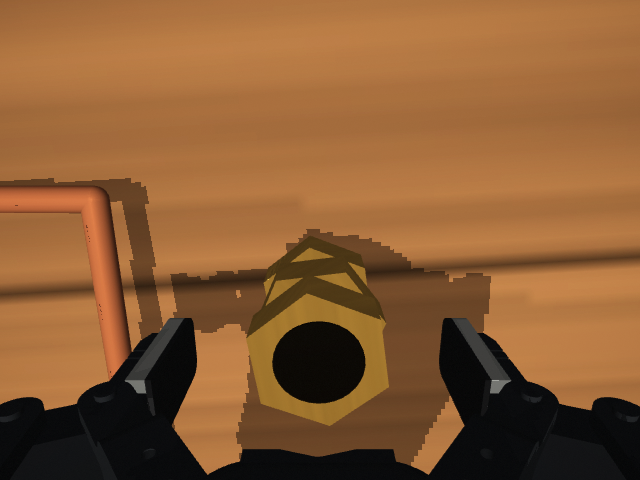

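>>> {"fn": "step_arm", "kwargs": {
  "increments": [
    {"dp": [-0.001, 0, -0.01], "rot": [0, 0.004, 0]},
    {"dp": [0, 0, -0.003], "rot": [0, 0, 0]},
    {"dp": [0, 0, 0], "rot": [0, 0, 0]}
  ]
}}

```text
time_s: 22.7
ee_pos: [611.6, -345.6, 201.2]
tool_rot: [-0.024, -0.705, 0.708, 0.02]
force: [0.1, 0.5, -0.0]
gripper_width: 0.998
```

>>> {"fn": "step_arm", "kwargs": {
  "increments": [
    {"dp": [0, 0, 0], "rot": [0, 0, 0]},
    {"dp": [0, 0, 0], "rot": [0, 0, 0]},
    {"dp": [0, 0, 0], "rot": [0, 0, 0]},
    {"dp": [0, 0, 0], "rot": [0, 0, 0]},
    {"dp": [0, 0, 0], "rot": [0, 0, 0]},
    {"dp": [0, 0, 0], "rot": [0, 0, 0]}
  ],
  "claw": 1
}}

```text
time_s: 23.3
ee_pos: [611.9, -345.6, 201.8]
tool_rot: [-0.024, -0.705, 0.708, 0.02]
force: [-0.2, 0.5, -0.0]
gripper_width: 0.512
```

>>> {"fn": "step_arm", "kwargs": {
  "increments": [
    {"dp": [0, 0, 0.01], "rot": [0, 0, 0]},
    {"dp": [0, 0, 0.02], "rot": [0, 0, 0]},
    {"dp": [0, 0, 0.03], "rot": [0, 0, 0]},
    {"dp": [0, 0, 0.04], "rot": [0, 0, 0]},
    {"dp": [0, 0, 0.04], "rot": [0, 0, 0]},
    {"dp": [0, 0, 0.03], "rot": [0, 0, 0]},
    {"dp": [0, 0, 0.02], "rot": [0, 0, 0]},
    {"dp": [0, 0, 0], "rot": [0, 0, 0]}
  ]
}}

```text
time_s: 24.1
ee_pos: [608.5, -344.2, 399.9]
tool_rot: [-0.022, -0.706, 0.707, 0.022]
force: [0.1, 0.1, -2.4]
gripper_width: 0.514
```

```bash
python3 -c "
from h import *
rem(520,-46.4,380,-1.634);snap('top','t13');snap('scene','s13')"
```

```text
t 24.1 dp [-88.5 297.8 -19.9] rot [ 0.002  0.    -0.001] F [ 0.1  0.1 -2.4] T [-0.03 -0.06  0.05] w 0.514 q7 -1.21
```

View pics/t13.png

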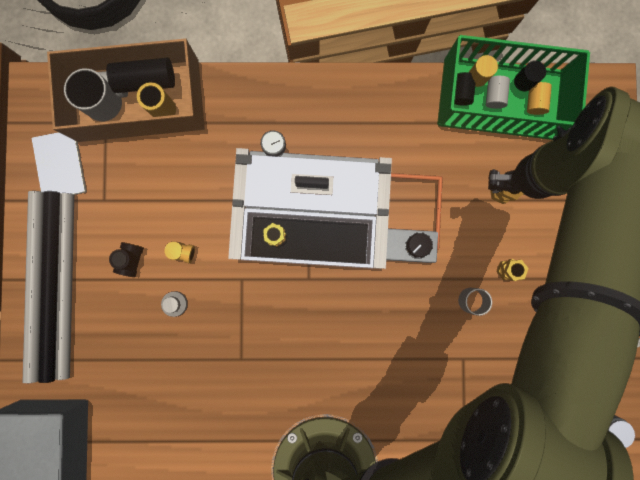

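View pics/s13.png

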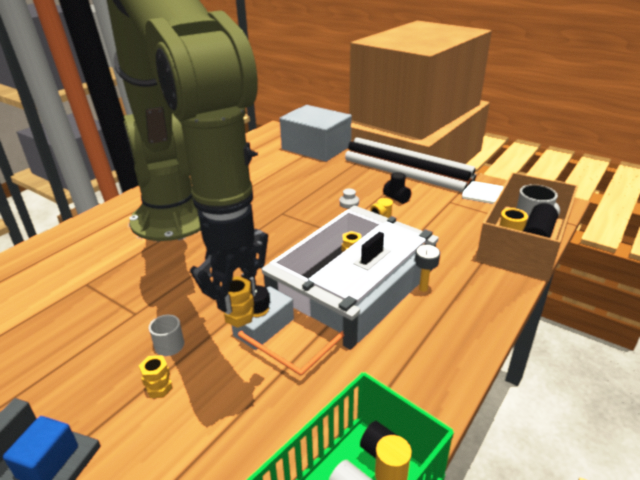

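>>> {"fn": "step_arm", "kwargs": {
  "increments": [
    {"dp": [-0.005, 0.022, 0], "rot": [0, 0, 0]},
    {"dp": [-0.01, 0.044, 0], "rot": [0, 0, 0]},
    {"dp": [-0.01, 0.044, 0], "rot": [0, 0, 0]},
    {"dp": [-0.01, 0.044, 0], "rot": [0, 0, 0]},
    {"dp": [-0.01, 0.044, 0], "rot": [0, 0, 0]},
    {"dp": [-0.01, 0.044, 0], "rot": [0, 0, 0]},
    {"dp": [-0.01, 0.044, 0], "rot": [0, 0, 0]},
    {"dp": [-0.01, 0.04, 0], "rot": [0, 0, 0]},
    {"dp": [-0.006, 0.025, 0], "rot": [0, 0, 0]},
    {"dp": [-0.002, 0.012, 0], "rot": [0, 0, 0]},
    {"dp": [0, 0, 0], "rot": [0, 0, 0]},
    {"dp": [0, 0, 0], "rot": [0, 0, 0]}
  ]
}}

```text
time_s: 25.4
ee_pos: [511.8, 29.0, 372.4]
tool_rot: [0.008, 0.708, -0.706, -0.038]
force: [-0.2, 0.4, -1.6]
gripper_width: 0.514
```

```bash
python3 -c "
from h import *
rem(525,33.4,380,-1.634)"
```

```text
t 25.4 dp [13.2  4.4  7.6] rot [-0.004 -0.043  0.002] F [-0.2  0.4 -1.6] T [-0.03 -0.11 -0.05] w 0.514 q7 -1.81
```

>>> {"fn": "step_arm", "kwargs": {
  "increments": [
    {"dp": [0.005, 0.002, 0], "rot": [-0.002, -0.02, 0]},
    {"dp": [0.003, 0.001, 0], "rot": [-0.002, -0.015, 0]},
    {"dp": [0, 0, 0], "rot": [0, 0, 0]},
    {"dp": [0, 0, 0], "rot": [0, 0, 0]}
  ]
}}

```text
time_s: 25.8
ee_pos: [521.9, 26.8, 371.5]
tool_rot: [-0.024, -0.706, 0.707, 0.028]
force: [0.2, -0.6, -3.1]
gripper_width: 0.51
```

```bash
python3 -c "
from h import *
rem(525,33.4,300,-1.634)"
```

```text
t 25.8 dp [  3.1   6.6 -71.5] rot [ 0.002 -0.005  0.01 ] F [ 0.2 -0.6 -3.1] T [ 0.04  0.05 -0.02] w 0.51 q7 -1.82
```

>>> {"fn": "step_arm", "kwargs": {
  "increments": [
    {"dp": [0.002, 0.004, -0.01], "rot": [0.002, -0.005, 0.008]},
    {"dp": [0.001, 0.002, -0.02], "rot": [0, 0, 0]},
    {"dp": [0, 0, -0.02], "rot": [0, 0, 0]},
    {"dp": [0, 0, -0.01], "rot": [0, 0, 0]},
    {"dp": [0, 0, 0], "rot": [0, 0, 0]},
    {"dp": [0, 0, 0], "rot": [0, 0, 0]}
  ]
}}

```text
time_s: 26.4
ee_pos: [525.4, 32.8, 308.2]
tool_rot: [0.024, 0.707, -0.706, -0.022]
force: [-0.1, 0.6, -1.9]
gripper_width: 0.513
```

```bash
python3 -c "
from h import *
rem(525,33.4,212,-1.634)"
```

```text
t 26.4 dp [ -0.4   0.6 -96.2] rot [-0.001  0.002  0.002] F [-0.1  0.6 -1.9] T [ 0.03 -0.01  0.03] w 0.513 q7 -1.85
```

>>> {"fn": "step_arm", "kwargs": {
  "increments": [
    {"dp": [0, 0, -0.02], "rot": [0, 0, 0]},
    {"dp": [0, 0, -0.02], "rot": [0, 0, 0]},
    {"dp": [0, 0, -0.02], "rot": [0, 0, 0]},
    {"dp": [0, 0, -0.014], "rot": [0, 0, 0]},
    {"dp": [0, 0, -0.007], "rot": [0, 0, 0]},
    {"dp": [0, 0, 0], "rot": [0, 0, 0]},
    {"dp": [0, 0, 0], "rot": [0, 0, 0]}
  ]
}}

```text
time_s: 27.1
ee_pos: [528.7, 33.2, 230.6]
tool_rot: [0.028, 0.707, -0.706, -0.018]
force: [0.4, 0.0, -1.9]
gripper_width: 0.513
```

```bash
python3 -c "
from h import *
rem(525,33.4,211,-1.634)"
```

```text
t 27.1 dp [ -3.7   0.2 -19.6] rot [-0.002  0.014  0.002] F [ 0.4  0.  -1.9] T [-0.02  0.05  0.04] w 0.513 q7 -1.88
```

>>> {"fn": "step_arm", "kwargs": {
  "increments": [
    {"dp": [-0.002, 0, -0.008], "rot": [0, 0.008, 0]},
    {"dp": [-0.001, 0, -0.006], "rot": [0, 0.004, 0]},
    {"dp": [0, 0, -0.002], "rot": [0, 0, 0]},
    {"dp": [0, 0, 0], "rot": [0, 0, 0]}
  ]
}}

```text
time_s: 27.5
ee_pos: [526.1, 33.2, 215.4]
tool_rot: [0.025, 0.707, -0.706, -0.022]
force: [-0.6, -0.4, -2.1]
gripper_width: 0.512
```

>>> {"fn": "step_arm", "kwargs": {
  "increments": [
    {"dp": [0, 0, -0.002], "rot": [0, 0, 0]},
    {"dp": [0, 0, 0], "rot": [0, 0, 0]}
  ]
}}

```text
time_s: 27.7
ee_pos: [526.2, 33.3, 213.3]
tool_rot: [0.025, 0.708, -0.706, -0.022]
force: [-0.7, 0.4, -2.1]
gripper_width: 0.513
```

>>> {"fn": "step_arm", "kwargs": {
  "increments": [
    {"dp": [0, 0, -0.003], "rot": [0, 0, 0]},
    {"dp": [0, 0, 0], "rot": [0, 0, 0]}
  ]
}}

```text
time_s: 27.9
ee_pos: [526.3, 33.3, 210.2]
tool_rot: [0.025, 0.708, -0.706, -0.021]
force: [0.5, -0.0, -1.4]
gripper_width: 0.513
```

>>> {"fn": "step_arm", "kwargs": {
  "increments": [
    {"dp": [0, 0, -0.002], "rot": [0, 0, 0]},
    {"dp": [0, 0, 0], "rot": [0, 0, 0]}
  ]
}}

```text
time_s: 28.1
ee_pos: [526.6, 33.3, 208.9]
tool_rot: [0.025, 0.708, -0.706, -0.021]
force: [-0.4, 0.5, -2.2]
gripper_width: 0.512
```

>>> {"fn": "step_arm", "kwargs": {
  "increments": [
    {"dp": [0, 0, -0.001], "rot": [0, 0, 0]},
    {"dp": [0, 0, 0], "rot": [0, 0, 0]}
  ]
}}

```text
time_s: 28.3
ee_pos: [526.6, 33.4, 209.0]
tool_rot: [0.026, 0.708, -0.706, -0.02]
force: [0.9, -0.8, -2.1]
gripper_width: 0.509
```

>>> {"fn": "step_arm", "kwargs": {
  "increments": [
    {"dp": [0, 0, 0], "rot": [0, 0, 0]},
    {"dp": [0, 0, 0], "rot": [0, 0, 0]},
    {"dp": [0, 0, 0], "rot": [0, 0, 0]},
    {"dp": [0, 0, 0], "rot": [0, 0, 0]}
  ],
  "claw": 0.3
}}

```text
time_s: 28.7
ee_pos: [527.1, 33.5, 209.1]
tool_rot: [0.026, 0.708, -0.706, -0.02]
force: [0.9, -0.0, -0.7]
gripper_width: 0.704
```

```bash
python3 -c "
from h import *
rem(525,33.4,211,-1.634);snap('wrist','w14')"
```

```text
t 28.7 dp [-2.1 -0.1  1.9] rot [-0.002  0.009  0.002] F [ 0.9 -0.  -0.7] T [-0.03 -0.01  0.05] w 0.704 q7 -1.89
```

View pics/w14.png

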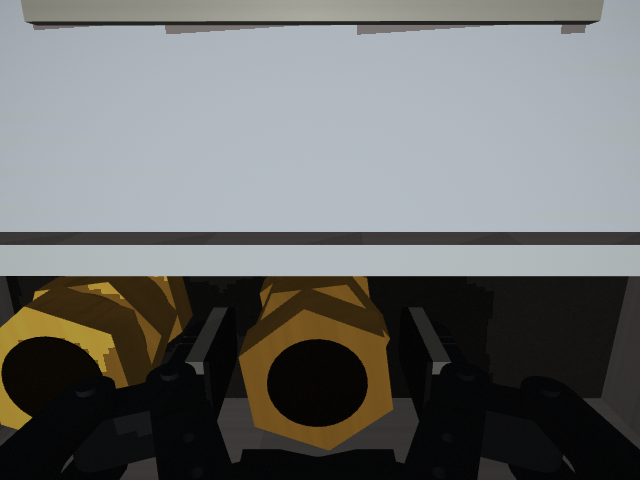

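Clean release. I'll go up and on to union C.

>>> {"fn": "step_arm", "kwargs": {
  "increments": [
    {"dp": [0, 0, 0.015], "rot": [0, 0, 0]},
    {"dp": [0, 0, 0.02], "rot": [0, 0, 0]},
    {"dp": [0, 0, 0.03], "rot": [0, 0, 0]},
    {"dp": [0, 0, 0.04], "rot": [0, 0, 0]},
    {"dp": [0, 0, 0.04], "rot": [0, 0, 0]},
    {"dp": [0, 0, 0.03], "rot": [0, 0, 0]},
    {"dp": [0, 0, 0.01], "rot": [0, 0, 0]},
    {"dp": [0, 0, 0], "rot": [0, 0, 0]}
  ]
}}

```text
time_s: 29.55
ee_pos: [525.2, 33.4, 399.5]
tool_rot: [0.025, 0.708, -0.706, -0.021]
force: [-0.5, -0.5, -1.0]
gripper_width: 0.702
```

```bash
python3 -c "
from h import *
im=snap('top','t15');snap('wrist','w15')
rem(454.8,-429.9,400,-1.634)
cv2.imwrite('pics/t15z.png',cv2.resize(im[180:330,220:560,::-1],None,fx=2.3,fy=2.3))"
```

```text
t 29.65 dp [ -70.1 -463.2    2.4] rot [-0.002  0.002  0.002] F [ 0.2 -0.6 -0.4] T [ 0.06 -0.01  0.01] w 0.7 q7 -1.82
```

View pics/t15z.png

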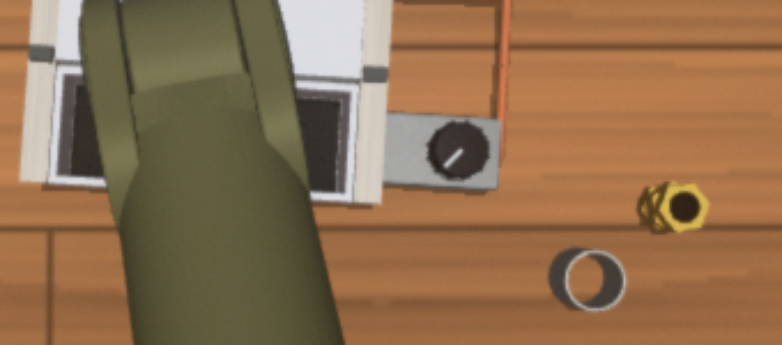

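View pics/w15.png

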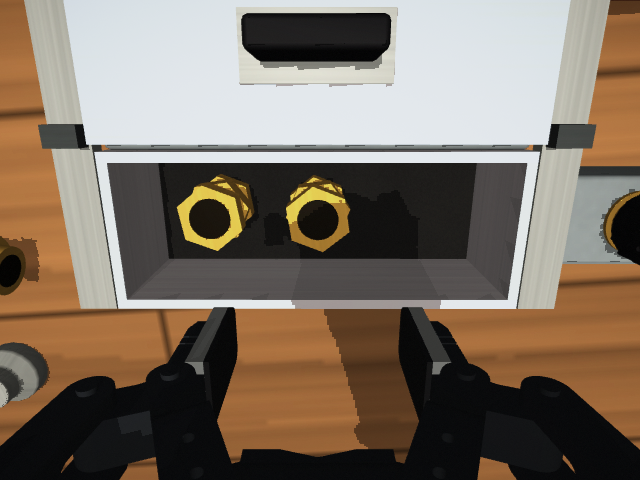

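>>> {"fn": "step_arm", "kwargs": {
  "increments": [
    {"dp": [-0.003, -0.022, 0], "rot": [0, 0, 0]},
    {"dp": [-0.007, -0.046, 0], "rot": [0, 0, 0]},
    {"dp": [-0.007, -0.046, 0], "rot": [0, 0, 0]},
    {"dp": [-0.007, -0.046, 0], "rot": [0, 0, 0]},
    {"dp": [-0.007, -0.046, 0], "rot": [0, 0, 0]},
    {"dp": [-0.007, -0.046, 0], "rot": [0, 0, 0]},
    {"dp": [-0.007, -0.046, 0], "rot": [0, 0, 0]},
    {"dp": [-0.007, -0.046, 0], "rot": [0, 0, 0]},
    {"dp": [-0.007, -0.046, 0], "rot": [0, 0, 0]},
    {"dp": [-0.006, -0.04, 0], "rot": [0, 0, 0]},
    {"dp": [-0.003, -0.015, 0], "rot": [0, 0, 0]},
    {"dp": [0, 0, 0], "rot": [0, 0, 0]}
  ],
  "claw": 0
}}

```text
time_s: 30.85
ee_pos: [446.6, -424.8, 371.2]
tool_rot: [0.008, 0.713, -0.7, -0.032]
force: [-0.3, 0.3, 0.6]
gripper_width: 0.995
```

```bash
python3 -c "
from h import *
rem(454.8,-429.9,300,-1.634)"
```

```text
t 30.85 dp [  8.2  -5.1 -71.2] rot [-0.019 -0.034 -0.006] F [-0.3  0.3  0.6] T [ 0.01 -0.03 -0.03] w 0.995 q7 -0.95
```

>>> {"fn": "step_arm", "kwargs": {
  "increments": [
    {"dp": [0.004, -0.003, -0.01], "rot": [-0.008, -0.016, -0.003]},
    {"dp": [0.002, -0.002, -0.015], "rot": [-0.006, -0.012, -0.002]},
    {"dp": [0, 0, -0.02], "rot": [0, 0, 0]},
    {"dp": [0, 0, -0.01], "rot": [0, 0, 0]},
    {"dp": [0, 0, 0], "rot": [0, 0, 0]},
    {"dp": [0, 0, 0], "rot": [0, 0, 0]}
  ]
}}

```text
time_s: 31.45
ee_pos: [456.0, -420.4, 309.1]
tool_rot: [0.015, 0.712, -0.701, -0.023]
force: [0.5, -0.0, 0.1]
gripper_width: 0.994
```

```bash
python3 -c "
from h import *
rem(454.8,-429.9,300,-1.634);snap('wrist','w16');print(proj('wrist',[454.8,-429.9,64]).round())"
```

```text
t 31.45 dp [-1.2 -9.5 -9.1] rot [-0.016 -0.01  -0.01 ] F [ 0.5 -0.   0.1] T [-0.03 -0.03  0.02] w 0.994 q7 -0.96
[344. 253.]
```

View pics/w16.png

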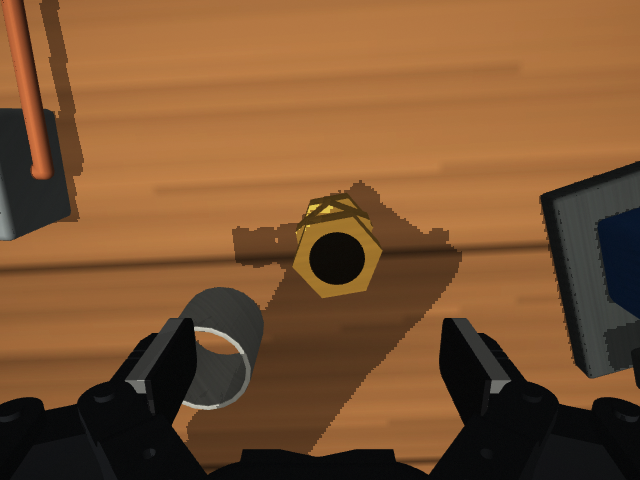

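```bash
python3 -c "
from h import *
p=at('wrist',(337,258),64); print(p.round(1)); rem(p[0],p[1],197,-1.634)"
```

```text
[ 452.3 -426.3   64. ]
t 31.5 dp [  -3.8   -5.9 -112.2] rot [-0.016 -0.01  -0.01 ] F [ 0.1  0.1 -0.8] T [0.   0.   0.04] w 0.999 q7 -0.96
```

>>> {"fn": "step_arm", "kwargs": {
  "increments": [
    {"dp": [-0.003, -0.004, -0.01], "rot": [-0.014, -0.008, -0.01]},
    {"dp": [-0.001, -0.002, -0.015], "rot": [0, 0, 0]},
    {"dp": [0, 0, -0.015], "rot": [0, 0, 0]},
    {"dp": [0, 0, -0.01], "rot": [0, 0, 0]},
    {"dp": [0, 0, 0], "rot": [0, 0, 0]},
    {"dp": [0, 0, 0], "rot": [0, 0, 0]}
  ]
}}

```text
time_s: 32.1
ee_pos: [454.1, -426.3, 263.5]
tool_rot: [-0.024, -0.705, 0.708, 0.02]
force: [0.6, 0.7, 0.6]
gripper_width: 1.001
```

```bash
python3 -c "
from h import *
rem(452.3,-426.3,197,-1.634);snap('wrist','w17');print(proj('wrist',[452.3,-426.3,64]).round())"
```

```text
t 32.1 dp [ -1.8  -0.  -66.5] rot [ 0.004  0.006 -0.001] F [0.6 0.7 0.6] T [-0.02  0.07 -0.03] w 1.001 q7 -0.96
[317. 297.]
```

View pics/w17.png

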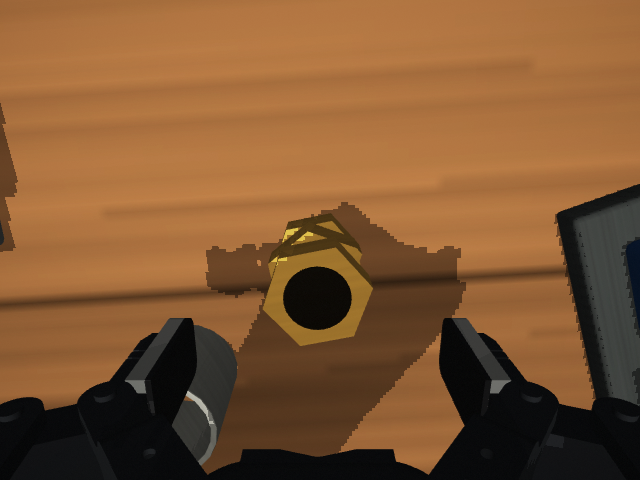

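>>> {"fn": "step_arm", "kwargs": {
  "increments": [
    {"dp": [-0.002, 0, -0.015], "rot": [0.003, 0.005, 0]},
    {"dp": [0, 0, -0.02], "rot": [0, 0, 0]},
    {"dp": [0, 0, -0.013], "rot": [0, 0, 0]},
    {"dp": [0, 0, -0.006], "rot": [0, 0, 0]},
    {"dp": [0, 0, 0], "rot": [0, 0, 0]},
    {"dp": [0, 0, 0], "rot": [0, 0, 0]}
  ]
}}

```text
time_s: 32.75
ee_pos: [452.1, -426.6, 207.7]
tool_rot: [-0.023, -0.706, 0.708, 0.021]
force: [-0.1, -0.5, 0.6]
gripper_width: 0.998
```

```bash
python3 -c "
from h import *
rem(452.3,-426.3,200,-1.634)"
```

```text
t 32.75 dp [ 0.2  0.3 -7.7] rot [ 0.003  0.002 -0.001] F [-0.1 -0.5  0.6] T [-0.    0.01 -0.01] w 0.998 q7 -0.97
```

>>> {"fn": "step_arm", "kwargs": {
  "increments": [
    {"dp": [0, 0, -0.006], "rot": [0, 0, 0]},
    {"dp": [0, 0, 0], "rot": [0, 0, 0]}
  ]
}}

```text
time_s: 32.95
ee_pos: [452.4, -426.9, 202.2]
tool_rot: [-0.023, -0.705, 0.708, 0.021]
force: [-0.3, 0.2, -0.5]
gripper_width: 1.001
```

>>> {"fn": "step_arm", "kwargs": {
  "increments": [
    {"dp": [0, 0, 0], "rot": [0, 0, 0]},
    {"dp": [0, 0, 0], "rot": [0, 0, 0]},
    {"dp": [0, 0, 0], "rot": [0, 0, 0]},
    {"dp": [0, 0, 0], "rot": [0, 0, 0]},
    {"dp": [0, 0, 0], "rot": [0, 0, 0]},
    {"dp": [0, 0, 0], "rot": [0, 0, 0]}
  ],
  "claw": 1
}}

```text
time_s: 33.55
ee_pos: [452.7, -427.0, 203.4]
tool_rot: [-0.024, -0.705, 0.708, 0.02]
force: [0.0, -0.5, 0.4]
gripper_width: 0.51
```

>>> {"fn": "step_arm", "kwargs": {
  "increments": [
    {"dp": [0, 0, 0.01], "rot": [0, 0, 0]},
    {"dp": [0, 0, 0.02], "rot": [0, 0, 0]},
    {"dp": [0, 0, 0.03], "rot": [0, 0, 0]},
    {"dp": [0, 0, 0.04], "rot": [0, 0, 0]},
    {"dp": [0, 0, 0.04], "rot": [0, 0, 0]},
    {"dp": [0, 0, 0.03], "rot": [0, 0, 0]},
    {"dp": [0, 0, 0.02], "rot": [0, 0, 0]},
    {"dp": [0, 0, 0], "rot": [0, 0, 0]}
  ]
}}

```text
time_s: 34.35
ee_pos: [449.7, -424.4, 401.6]
tool_rot: [0.022, 0.707, -0.707, -0.022]
force: [0.6, -0.4, -2.6]
gripper_width: 0.512
```

```bash
python3 -c "
from h import *
rem(520,-46.4,380,-1.634);snap('scene','s18')"
```

```text
t 34.35 dp [ 70.3 378.  -21.6] rot [-0.    -0.001 -0.001] F [ 0.6 -0.4 -2.6] T [-0.04  0.   -0.04] w 0.512 q7 -0.95
```

View pics/s18.png

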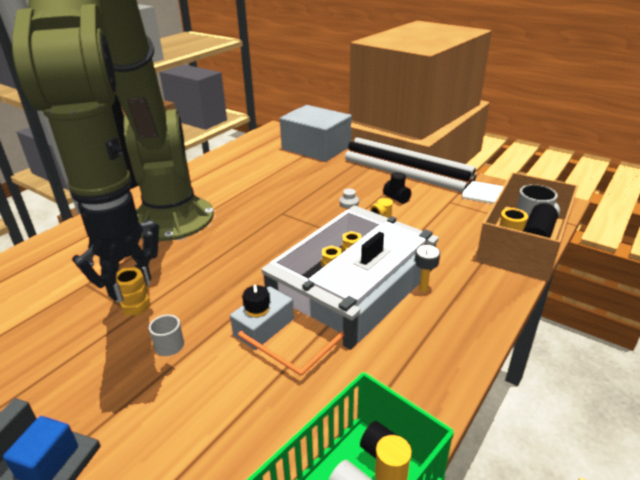

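>>> {"fn": "step_arm", "kwargs": {
  "increments": [
    {"dp": [0.004, 0.022, 0], "rot": [0, 0, 0]},
    {"dp": [0.008, 0.044, 0], "rot": [0, 0, 0]},
    {"dp": [0.008, 0.044, 0], "rot": [0, 0, 0]},
    {"dp": [0.008, 0.044, 0], "rot": [0, 0, 0]},
    {"dp": [0.008, 0.044, 0], "rot": [0, 0, 0]},
    {"dp": [0.008, 0.044, 0], "rot": [0, 0, 0]},
    {"dp": [0.008, 0.044, 0], "rot": [0, 0, 0]},
    {"dp": [0.008, 0.04, 0], "rot": [0, 0, 0]},
    {"dp": [0.005, 0.025, 0], "rot": [0, 0, 0]},
    {"dp": [0.003, 0.012, 0], "rot": [0, 0, 0]},
    {"dp": [0, 0, 0], "rot": [0, 0, 0]},
    {"dp": [0, 0, 0], "rot": [0, 0, 0]}
  ]
}}

```text
time_s: 35.6
ee_pos: [509.3, -48.5, 380.6]
tool_rot: [0.011, 0.709, -0.704, -0.035]
force: [-0.9, 0.0, -3.6]
gripper_width: 0.513
```

```bash
python3 -c "
from h import *
rem(520,-46.4,340,-1.634)"
```

```text
t 35.6 dp [ 10.7   2.1 -40.6] rot [-0.009 -0.034  0.002] F [-0.9  0.  -3.6] T [ 0.   -0.1   0.02] w 0.513 q7 -1.65
```

>>> {"fn": "step_arm", "kwargs": {
  "increments": [
    {"dp": [0.006, 0.001, -0.005], "rot": [-0.005, -0.017, 0]},
    {"dp": [0.003, 0, -0.01], "rot": [-0.003, -0.012, 0]},
    {"dp": [0, 0, -0.01], "rot": [0, 0, 0]},
    {"dp": [0, 0, 0], "rot": [0, 0, 0]},
    {"dp": [0, 0, 0], "rot": [0, 0, 0]}
  ]
}}

```text
time_s: 36.1
ee_pos: [518.5, -55.0, 352.9]
tool_rot: [-0.026, -0.706, 0.708, 0.028]
force: [-0.2, -0.1, -3.2]
gripper_width: 0.514
```

```bash
python3 -c "
from h import *
rem(520,-46.4,340,-1.634)"
```

```text
t 36.1 dp [  1.5   8.6 -12.9] rot [ 0.003 -0.004  0.014] F [-0.2 -0.1 -3.2] T [ 0.02 -0.01  0.02] w 0.514 q7 -1.67
```

>>> {"fn": "step_arm", "kwargs": {
  "increments": [
    {"dp": [0.001, 0.005, -0.01], "rot": [0.003, -0.004, 0.012]},
    {"dp": [0, 0.002, -0.015], "rot": [0, 0, 0]},
    {"dp": [0, 0, -0.015], "rot": [0, 0, 0]},
    {"dp": [0, 0, 0], "rot": [0, 0, 0]},
    {"dp": [0, 0, 0], "rot": [0, 0, 0]}
  ]
}}

```text
time_s: 36.6
ee_pos: [520.0, -47.5, 311.4]
tool_rot: [0.024, 0.707, -0.706, -0.021]
force: [-0.2, 0.4, -2.6]
gripper_width: 0.513
```

```bash
python3 -c "
from h import *
rem(520,-46.4,212,-1.634)"
```

```text
t 36.6 dp [  0.    1.1 -99.4] rot [-0.001  0.004  0.   ] F [-0.2  0.4 -2.6] T [ 0.   -0.01  0.02] w 0.513 q7 -1.68
```

>>> {"fn": "step_arm", "kwargs": {
  "increments": [
    {"dp": [0, 0.001, -0.02], "rot": [0, 0.002, 0]},
    {"dp": [0, 0, -0.02], "rot": [0, 0, 0]},
    {"dp": [0, 0, -0.02], "rot": [0, 0, 0]},
    {"dp": [-0.001, 0, -0.014], "rot": [0, 0.004, 0]},
    {"dp": [-0.001, 0, -0.007], "rot": [0, 0.004, 0]},
    {"dp": [0, 0, 0], "rot": [0, 0, 0]},
    {"dp": [0, 0, 0], "rot": [0, 0, 0]}
  ]
}}

```text
time_s: 37.3
ee_pos: [520.8, -45.8, 233.3]
tool_rot: [0.024, 0.707, -0.706, -0.02]
force: [0.5, -0.1, -2.1]
gripper_width: 0.509
```

```bash
python3 -c "
from h import *
rem(520,-46.4,211,-1.634)"
```

```text
t 37.3 dp [ -0.8  -0.6 -22.3] rot [-0.001  0.005 -0.001] F [ 0.5 -0.1 -2.1] T [ 0.05  0.05 -0.04] w 0.509 q7 -1.71
```

>>> {"fn": "step_arm", "kwargs": {
  "increments": [
    {"dp": [-0.001, 0, -0.01], "rot": [0, 0.004, 0]},
    {"dp": [0, 0, -0.007], "rot": [0, 0, 0]},
    {"dp": [0, 0, -0.003], "rot": [0, 0, 0]},
    {"dp": [0, 0, 0], "rot": [0, 0, 0]}
  ]
}}

```text
time_s: 37.7
ee_pos: [520.8, -45.2, 213.8]
tool_rot: [0.023, 0.707, -0.706, -0.02]
force: [0.2, 0.5, -2.3]
gripper_width: 0.512
```

>>> {"fn": "step_arm", "kwargs": {
  "increments": [
    {"dp": [0, 0, -0.002], "rot": [0, 0, 0]},
    {"dp": [0, 0, 0], "rot": [0, 0, 0]}
  ]
}}

```text
time_s: 37.9
ee_pos: [521.0, -44.8, 211.7]
tool_rot: [0.023, 0.708, -0.706, -0.02]
force: [-0.2, -1.1, -3.1]
gripper_width: 0.511
```

>>> {"fn": "step_arm", "kwargs": {
  "increments": [
    {"dp": [0, 0, -0.0015], "rot": [0, 0, 0]},
    {"dp": [0, 0, 0], "rot": [0, 0, 0]}
  ]
}}

```text
time_s: 38.1
ee_pos: [521.3, -44.5, 210.5]
tool_rot: [0.024, 0.708, -0.706, -0.019]
force: [-0.0, 1.7, -2.9]
gripper_width: 0.513
```

>>> {"fn": "step_arm", "kwargs": {
  "increments": [
    {"dp": [0, 0, 0], "rot": [0, 0, 0]},
    {"dp": [0, 0, 0], "rot": [0, 0, 0]},
    {"dp": [0, 0, 0], "rot": [0, 0, 0]},
    {"dp": [0, 0, 0], "rot": [0, 0, 0]}
  ],
  "claw": 0.3
}}

```text
time_s: 38.5
ee_pos: [521.5, -38.7, 211.0]
tool_rot: [0.022, 0.71, -0.703, -0.017]
force: [-0.3, 1.9, -0.8]
gripper_width: 0.702
```

```bash
python3 -c "
from h import *
rem(520,-46.4,211,-1.634);snap('wrist','w19')"
```

```text
t 38.5 dp [-1.5 -7.7  0. ] rot [-0.009  0.007 -0.008] F [-0.3  1.9 -0.8] T [ 0.38  0.01 -0.05] w 0.702 q7 -1.72
```

View pics/w19.png

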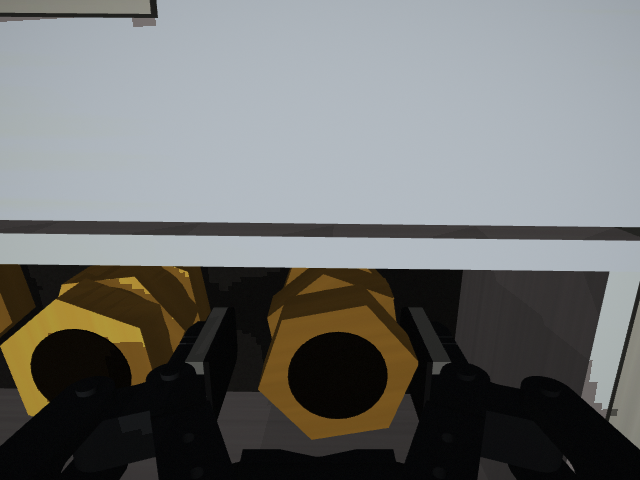

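>>> {"fn": "step_arm", "kwargs": {
  "increments": [
    {"dp": [0, -0.003, 0], "rot": [0, 0, 0]},
    {"dp": [0, 0, 0], "rot": [0, 0, 0]}
  ]
}}

```text
time_s: 38.75
ee_pos: [521.4, -39.0, 211.2]
tool_rot: [0.021, 0.712, -0.702, -0.017]
force: [0.7, -0.4, 0.3]
gripper_width: 0.701
```

>>> {"fn": "step_arm", "kwargs": {
  "increments": [
    {"dp": [0, 0, 0.01], "rot": [0, 0, 0]},
    {"dp": [0, 0, 0.02], "rot": [0, 0, 0]},
    {"dp": [0, 0, 0.03], "rot": [0, 0, 0]},
    {"dp": [0, 0, 0.04], "rot": [0, 0, 0]},
    {"dp": [0, 0, 0.04], "rot": [0, 0, 0]},
    {"dp": [0, 0, 0.03], "rot": [0, 0, 0]},
    {"dp": [0, 0, 0.02], "rot": [0, 0, 0]},
    {"dp": [0, 0, 0], "rot": [0, 0, 0]}
  ]
}}

```text
time_s: 39.55
ee_pos: [518.8, -46.2, 414.0]
tool_rot: [0.026, 0.709, -0.704, -0.02]
force: [-0.3, -0.6, -0.7]
gripper_width: 0.699
```

```bash
python3 -c "
from h import *
rem(640,26,380,-.063);snap('wrist','w20')"
```

```text
t 39.55 dp [121.2  72.2 -34. ] rot [ 0.002  0.012 -1.57 ] F [-0.3 -0.6 -0.7] T [ 0.02 -0.02 -0.03] w 0.699 q7 -1.65
```

View pics/w20.png

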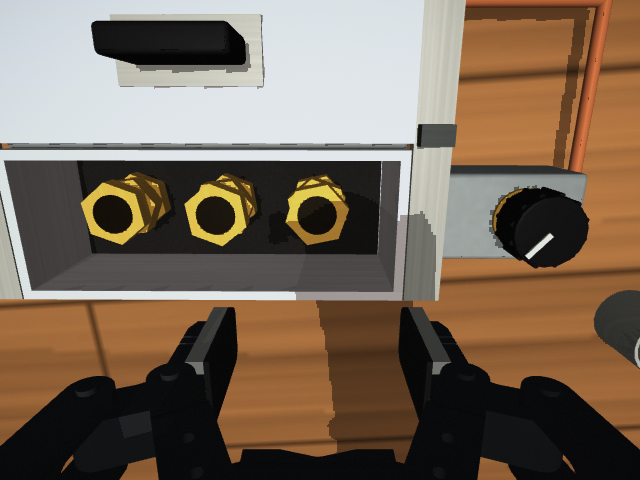

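>>> {"fn": "step_arm", "kwargs": {
  "increments": [
    {"dp": [0.01, 0.006, 0], "rot": [0, 0, 0.14]},
    {"dp": [0.011, 0.007, 0], "rot": [0, 0, 0.14]},
    {"dp": [0.011, 0.007, 0], "rot": [0, 0, 0.14]},
    {"dp": [0.011, 0.007, 0], "rot": [0, 0, 0.14]},
    {"dp": [0.011, 0.007, 0], "rot": [0, 0, 0.14]},
    {"dp": [0.011, 0.007, 0], "rot": [0, 0, 0.14]},
    {"dp": [0.011, 0.007, 0], "rot": [0, 0, 0.14]},
    {"dp": [0.011, 0.006, 0], "rot": [0, 0, 0.14]},
    {"dp": [0.011, 0.006, 0], "rot": [0, 0, 0.14]},
    {"dp": [0.011, 0.006, 0], "rot": [0, 0, 0.14]},
    {"dp": [0.01, 0.006, 0], "rot": [0, 0, 0.1]},
    {"dp": [0, 0, 0], "rot": [0, 0, 0]}
  ],
  "claw": 0
}}

```text
time_s: 40.8
ee_pos: [637.5, 20.2, 399.8]
tool_rot: [-0.485, 0.523, -0.517, 0.472]
force: [0.2, 0.2, -0.2]
gripper_width: 1.004
```

```bash
python3 -c "
from h import *
rem(640.3,26.5,340,-.063)"
```

```text
t 40.8 dp [  2.8   6.3 -59.8] rot [ 0.007 -0.02   0.021] F [ 0.2  0.2 -0.2] T [ 0.01  0.01 -0.03] w 1.004 q7 -0.42
```

>>> {"fn": "step_arm", "kwargs": {
  "increments": [
    {"dp": [0.002, 0.004, -0.01], "rot": [0.006, -0.015, 0.015]},
    {"dp": [0, 0.002, -0.02], "rot": [0, 0, 0.004]},
    {"dp": [0, 0, -0.02], "rot": [0, 0, 0]},
    {"dp": [0, 0, -0.005], "rot": [0, 0, 0]},
    {"dp": [0, 0, 0], "rot": [0, 0, 0]},
    {"dp": [0, 0, 0], "rot": [0, 0, 0]}
  ]
}}

```text
time_s: 41.4
ee_pos: [636.9, 22.5, 340.0]
tool_rot: [-0.483, 0.522, -0.518, 0.475]
force: [0.7, 0.6, -0.6]
gripper_width: 1.006
```

```bash
python3 -c "
from h import *
rem(640.3,26.5,288,-.063)"
```

```text
t 41.4 dp [  3.4   4.  -52. ] rot [ 0.004 -0.011  0.02 ] F [ 0.7  0.6 -0.6] T [ 0.   -0.06 -0.02] w 1.006 q7 -0.45
```

>>> {"fn": "step_arm", "kwargs": {
  "increments": [
    {"dp": [0.003, 0.003, -0.01], "rot": [0.004, -0.011, 0.018]},
    {"dp": [0.001, 0.001, -0.015], "rot": [0, 0, 0]},
    {"dp": [0, 0, -0.01], "rot": [0, 0, 0]},
    {"dp": [0, 0, -0.005], "rot": [0, 0, 0]},
    {"dp": [0, 0, 0], "rot": [0, 0, 0]},
    {"dp": [0, 0, 0], "rot": [0, 0, 0]}
  ]
}}

```text
time_s: 42.0
ee_pos: [641.4, 26.7, 298.0]
tool_rot: [0.483, -0.515, 0.516, -0.484]
force: [0.4, 0.4, 0.7]
gripper_width: 0.998
```

```bash
python3 -c "
from h import *
rem(640.3,26.5,288,-.063);snap('wrist','w21')"
```

```text
t 42.0 dp [ -1.1  -0.2 -10. ] rot [-0.     0.003  0.002] F [0.4 0.4 0.7] T [ 0.07  0.02 -0.05] w 0.998 q7 -0.47
```

View pics/w21.png

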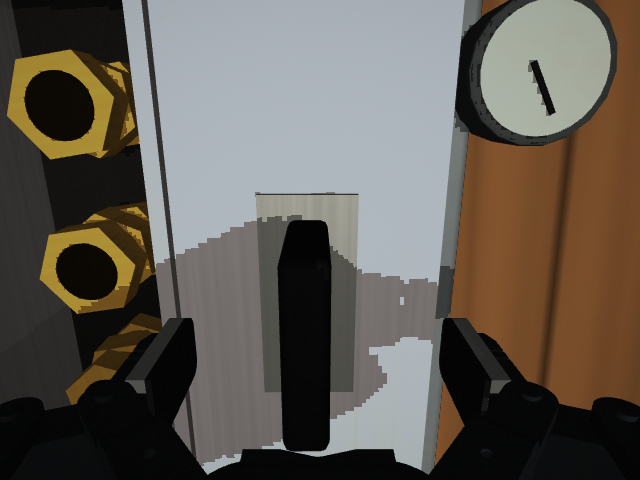

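>>> {"fn": "step_arm", "kwargs": {
  "increments": [
    {"dp": [-0.003, 0, -0.007], "rot": [0, 0.002, 0]},
    {"dp": [0, 0, -0.002], "rot": [0, 0, 0]},
    {"dp": [0, 0, 0], "rot": [0, 0, 0]}
  ]
}}

```text
time_s: 42.35
ee_pos: [638.2, 26.7, 289.1]
tool_rot: [0.483, -0.516, 0.516, -0.484]
force: [-0.2, 0.4, 0.0]
gripper_width: 1.004
```

>>> {"fn": "step_arm", "kwargs": {
  "increments": [
    {"dp": [0, 0, 0], "rot": [0, 0, 0]},
    {"dp": [0, 0, 0], "rot": [0, 0, 0]},
    {"dp": [0, 0, 0], "rot": [0, 0, 0]},
    {"dp": [0, 0, 0], "rot": [0, 0, 0]},
    {"dp": [0, 0, 0], "rot": [0, 0, 0]},
    {"dp": [0, 0, 0], "rot": [0, 0, 0]},
    {"dp": [0, 0, 0], "rot": [0, 0, 0]},
    {"dp": [0, 0, 0], "rot": [0, 0, 0]}
  ],
  "claw": 1
}}

```text
time_s: 43.15
ee_pos: [637.6, 26.9, 289.8]
tool_rot: [0.483, -0.516, 0.516, -0.484]
force: [-0.3, 0.4, 0.6]
gripper_width: 0.182
```

```bash
python3 -c "
from h import *
rem(638,26.5,288,-.063)"
```

```text
t 43.15 dp [ 0.4 -0.4 -1.8] rot [-0.     0.     0.002] F [-0.3  0.4  0.6] T [ 0.07  0.16 -0.02] w 0.182 q7 -0.48
```

>>> {"fn": "step_arm", "kwargs": {
  "increments": [
    {"dp": [0, 0, 0.006], "rot": [0, 0, 0]},
    {"dp": [0, 0, 0.006], "rot": [0, 0, 0]},
    {"dp": [0, 0, 0.006], "rot": [0, 0, 0]},
    {"dp": [0, 0, 0.004], "rot": [0, 0, 0]},
    {"dp": [0, 0, 0], "rot": [0, 0, 0]},
    {"dp": [0, 0, 0], "rot": [0, 0, 0]}
  ]
}}

```text
time_s: 43.75
ee_pos: [637.6, 26.8, 312.3]
tool_rot: [-0.484, 0.516, -0.516, 0.484]
force: [1.1, 0.3, -5.1]
gripper_width: 0.181
```

>>> {"fn": "step_arm", "kwargs": {
  "increments": [
    {"dp": [-0.01, 0.0006, 0], "rot": [0, 0, 0]},
    {"dp": [-0.012, 0.0008, 0], "rot": [0, 0, 0]},
    {"dp": [-0.012, 0.0008, 0], "rot": [0, 0, 0]},
    {"dp": [0, 0, 0], "rot": [0, 0, 0]}
  ]
}}

```text
time_s: 44.15
ee_pos: [602.7, 29.0, 312.2]
tool_rot: [0.483, -0.516, 0.516, -0.484]
force: [-2.5, 0.1, -3.1]
gripper_width: 0.182
```

```bash
python3 -c "
from h import *
rem(522.8,34.2,312,-.063)"
```

```text
t 44.15 dp [-79.9   5.2  -0.2] rot [-0.001  0.002  0.002] F [-2.5  0.1 -3.1] T [ 0.24  0.55 -0.  ] w 0.182 q7 -0.48
```

>>> {"fn": "step_arm", "kwargs": {
  "increments": [
    {"dp": [-0.012, 0.0008, 0], "rot": [0, 0, 0]},
    {"dp": [-0.012, 0.0008, 0], "rot": [0, 0, 0]},
    {"dp": [-0.012, 0.0008, 0], "rot": [0, 0, 0]},
    {"dp": [-0.012, 0.0008, 0], "rot": [0, 0, 0]},
    {"dp": [-0.012, 0.0008, 0], "rot": [0, 0, 0]},
    {"dp": [-0.006, 0.0004, 0], "rot": [0, 0, 0]},
    {"dp": [-0.003, 0, 0], "rot": [0, 0, 0]},
    {"dp": [0, 0, 0], "rot": [0, 0, 0]}
  ]
}}

```text
time_s: 44.95
ee_pos: [534.5, 33.3, 312.6]
tool_rot: [0.482, -0.515, 0.517, -0.485]
force: [-0.1, 0.7, -4.7]
gripper_width: 0.178
```

```bash
python3 -c "
from h import *
rem(522.8,34.2,312,-.063)"
```

```text
t 44.95 dp [-11.7   0.9  -0.6] rot [-0.002  0.006  0.002] F [-0.1  0.7 -4.7] T [0.02 0.74 0.11] w 0.178 q7 -0.51
```

>>> {"fn": "step_arm", "kwargs": {
  "increments": [
    {"dp": [-0.006, 0.0004, 0], "rot": [0, 0, 0]},
    {"dp": [-0.005, 0.0003, 0], "rot": [0, 0, 0]},
    {"dp": [-0.003, 0, 0], "rot": [0, 0, 0]},
    {"dp": [-0.002, 0, 0], "rot": [0, 0, 0]},
    {"dp": [0, 0, 0], "rot": [0, 0, 0]}
  ]
}}

```text
time_s: 45.45
ee_pos: [520.9, 33.8, 313.7]
tool_rot: [0.479, -0.513, 0.519, -0.488]
force: [0.9, 2.8, -4.8]
gripper_width: 0.18
```

```bash
python3 -c "
from h import *
rem(522.8,34.2,312,-.063)"
```

```text
t 45.45 dp [ 1.9  0.4 -1.7] rot [-0.003  0.014  0.003] F [ 0.9  2.8 -4.8] T [0.03 1.41 0.11] w 0.18 q7 -0.52
```

>>> {"fn": "step_arm", "kwargs": {
  "increments": [
    {"dp": [-0.003, 0, -0.005], "rot": [0, 0, 0]},
    {"dp": [-0.002, 0, -0.006], "rot": [0, 0, 0]},
    {"dp": [-0.001, 0, -0.006], "rot": [0, 0, 0]},
    {"dp": [-0.001, 0, -0.005], "rot": [0, 0, 0]},
    {"dp": [0, 0, 0], "rot": [0, 0, 0]}
  ]
}}

```text
time_s: 45.95
ee_pos: [518.7, 33.5, 293.1]
tool_rot: [0.475, -0.511, 0.522, -0.492]
force: [4.9, 1.8, -5.5]
gripper_width: 0.179
```

```bash
python3 -c "
from h import *
rem(522.8,34.2,289.5,-.063)"
```

```text
t 45.95 dp [ 4.1  0.7 -3.6] rot [-0.005  0.028  0.004] F [ 4.9  1.8 -5.5] T [0.01 1.58 0.27] w 0.179 q7 -0.54
```

Against the shut stop (Fx +4.9 N). I'll lower it the rest of the way.

>>> {"fn": "step_arm", "kwargs": {
  "increments": [
    {"dp": [0.001, 0, -0.003], "rot": [0, 0.005, 0]},
    {"dp": [0, 0, -0.002], "rot": [0, 0, 0]},
    {"dp": [0, 0, -0.001], "rot": [0, 0, 0]}
  ]
}}

```text
time_s: 46.25
ee_pos: [519.8, 33.8, 289.6]
tool_rot: [0.476, -0.511, 0.522, -0.49]
force: [2.1, 0.4, 7.2]
gripper_width: 0.18
```

```bash
python3 -c "
from h import *
rem(522.8,34.2,289.5,-.063)"
```

```text
t 46.25 dp [ 3.   0.4 -0.1] rot [-0.003  0.025  0.004] F [2.1 0.4 7.2] T [0.   1.95 0.11] w 0.18 q7 -0.55
```

Down on the rails (Fz now +7 N). I'll release and check.

>>> {"fn": "step_arm", "kwargs": {
  "increments": [
    {"dp": [0, 0, 0], "rot": [0, 0, 0]},
    {"dp": [0, 0, 0], "rot": [0, 0, 0]},
    {"dp": [0, 0, 0], "rot": [0, 0, 0]},
    {"dp": [0, 0, 0], "rot": [0, 0, 0]},
    {"dp": [0, 0, 0], "rot": [0, 0, 0]},
    {"dp": [0, 0, 0], "rot": [0, 0, 0]}
  ],
  "claw": 0
}}

```text
time_s: 46.85
ee_pos: [519.8, 33.8, 290.9]
tool_rot: [0.475, -0.511, 0.523, -0.491]
force: [0.9, 1.2, -0.5]
gripper_width: 0.999
```

>>> {"fn": "step_arm", "kwargs": {
  "increments": [
    {"dp": [0, 0, 0.02], "rot": [0, 0.005, 0]},
    {"dp": [0, 0, 0.03], "rot": [0, 0.01, 0]},
    {"dp": [0, 0, 0.04], "rot": [0, 0, 0]},
    {"dp": [0, 0, 0.03], "rot": [0, 0, 0]},
    {"dp": [0, 0, 0.01], "rot": [0, 0, 0]},
    {"dp": [0, 0, 0], "rot": [0, 0, 0]}
  ]
}}

```text
time_s: 47.45
ee_pos: [518.7, 33.7, 423.9]
tool_rot: [0.48, -0.515, 0.518, -0.486]
force: [-1.2, -0.1, -0.3]
gripper_width: 0.996
```

```bash
python3 -c "
from h import *
rem(522.8,34.2,400,-.063);snap('wrist','w22');im=snap('scene','s22')
cv2.imwrite('pics/s22z.png',cv2.resize(im[180:360,220:460,::-1],None,fx=3,fy=3))
c=np.array([524.9,33.4]);th=-.0633
def P(x,y,z): return [c[0]+np.cos(th)*x-np.sin(th)*y,c[1]+np.sin(th)*x+np.cos(th)*y,z]
for h in ([-55,142,103],[-55,-142,103],[55,-142,103],[55,142,103]): print(h,proj('scene',P(*h)).round(1),((proj('scene',P(*h))-[220,180])*3).round())
"
```

```text
t 47.45 dp [  4.1   0.5 -23.9] rot [-0.004  0.008  0.004] F [-1.2 -0.1 -0.3] T [0.01 0.02 0.04] w 0.996 q7 -0.42
[-55, 142, 103] [347.4 207.4] [382.  82.]
[-55, -142, 103] [269.2 260.5] [148. 241.]
[55, -142, 103] [308.1 280. ] [264. 300.]
[55, 142, 103] [384.5 221.5] [493. 124.]
```

View pics/s22z.png

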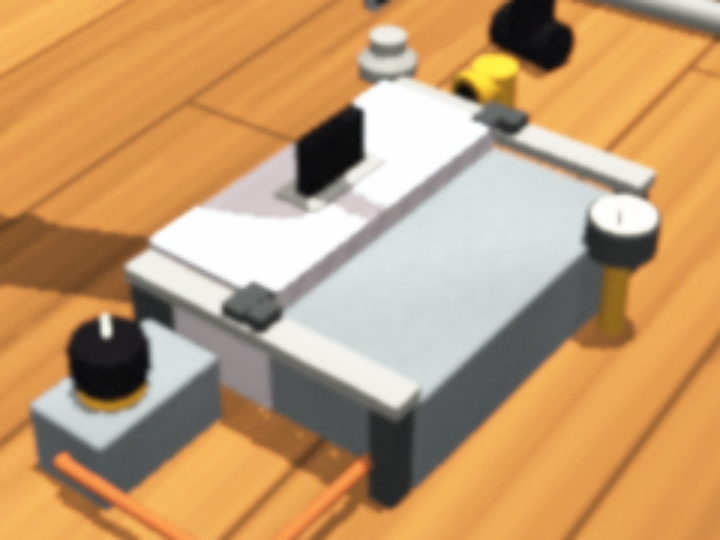

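View pics/w22.png

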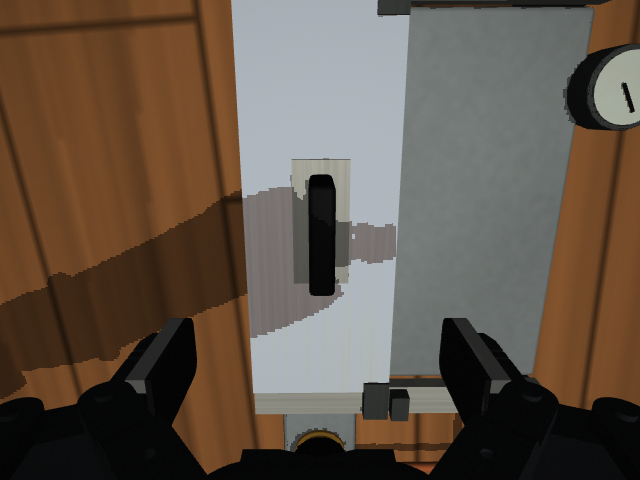

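>>> {"fn": "step_arm", "kwargs": {
  "increments": [
    {"dp": [0, -0.02, 0], "rot": [0, 0, 0.14]},
    {"dp": [-0.001, -0.022, 0], "rot": [0, 0, 0.14]},
    {"dp": [-0.001, -0.022, 0], "rot": [0, 0, 0.14]},
    {"dp": [-0.001, -0.022, 0], "rot": [0, 0, 0.14]},
    {"dp": [-0.001, -0.022, 0], "rot": [0, 0, 0.14]},
    {"dp": [-0.001, -0.022, 0], "rot": [0, 0, 0.14]},
    {"dp": [-0.001, -0.022, 0], "rot": [0, 0, 0.14]},
    {"dp": [-0.001, -0.022, 0], "rot": [0, 0, 0.14]},
    {"dp": [-0.001, -0.022, 0], "rot": [0, 0, 0.14]},
    {"dp": [-0.001, -0.022, 0], "rot": [0, 0, 0.14]},
    {"dp": [-0.001, -0.015, 0], "rot": [0, 0, 0.14]},
    {"dp": [0, 0, 0], "rot": [0, 0, 0]}
  ]
}}

```text
time_s: 48.75
ee_pos: [502.6, -209.1, 399.6]
tool_rot: [0.708, -0.022, -0.001, -0.706]
force: [-0.6, -0.0, -0.9]
gripper_width: 0.998
```

```bash
python3 -c "
from h import *
rem(509,-205,350,1.4);st()"
```

```text
t 48.75 dp [  6.4   4.1 -49.6] rot [ 0.    -0.032 -0.142] F [-0.6 -0.  -0.9] T [-0.02 -0.04 -0.01] w 0.998 q7 1.41
t 48.75 pos [ 502.6 -209.1  399.6] F [-0.6 -0.  -0.9] T [-0.02 -0.04 -0.01] w 0.998 q [ 0.95  0.52 -0.95  1.7   0.46  1.19  1.41]
[[0.999, -0.032, 0.028], [-0.029, -0.002, 1.0], [-0.032, -0.999, -0.003]]
```

>>> {"fn": "step_arm", "kwargs": {
  "increments": [
    {"dp": [0.003, 0.002, -0.005], "rot": [0, -0.01, 0.13]},
    {"dp": [0.001, 0, -0.005], "rot": [0, -0.01, 0.13]},
    {"dp": [0, 0, -0.005], "rot": [0, 0, 0.13]},
    {"dp": [0, 0, -0.005], "rot": [0, 0, 0.13]},
    {"dp": [0, 0, -0.005], "rot": [0, 0, 0.13]},
    {"dp": [0, 0, -0.005], "rot": [0, 0, 0.13]},
    {"dp": [0, 0, -0.005], "rot": [0, 0, 0.12]},
    {"dp": [0, 0, 0], "rot": [0, 0, 0]},
    {"dp": [0, 0, 0], "rot": [0, 0, 0]}
  ]
}}

```text
time_s: 49.65
ee_pos: [505.1, -197.5, 353.8]
tool_rot: [-0.639, -0.294, 0.307, 0.642]
force: [0.2, -0.2, -0.1]
gripper_width: 0.999
```

```bash
python3 -c "
from h import *
rem(509,-205,330,2.46);st(); snap('wrist','w23')
for n in ['cap_grip']: print([(np.round(d['centre'],1).tolist(),round(d['score'],2)) for d in arm.mark_of('wrist',n)+arm.mark_of('top',n)])
print(proj('wrist',[509.8,-206.1,104]).round())"
```

```text
t 49.65 dp [  3.9  -7.5 -23.8] rot [ 0.004 -0.018  0.012] F [ 0.2 -0.2 -0.1] T [-0.01  0.02 -0.04] w 0.999 q7 2.09
t 49.65 pos [ 505.1 -197.5  353.8] F [ 0.2 -0.2 -0.1] T [-0.01  0.02 -0.04] w 0.999 q [ 1.02  0.66 -1.17  1.78  0.66  1.18  2.09]
[[0.639, -0.018, -0.769], [0.769, -0.004, 0.639], [-0.014, -1.0, 0.012]]
[([503.8, -201.8, 86.8], 0.95), ([507.3, -208.0, 85.7], 0.72)]
[295. 257.]
```

View pics/w23.png

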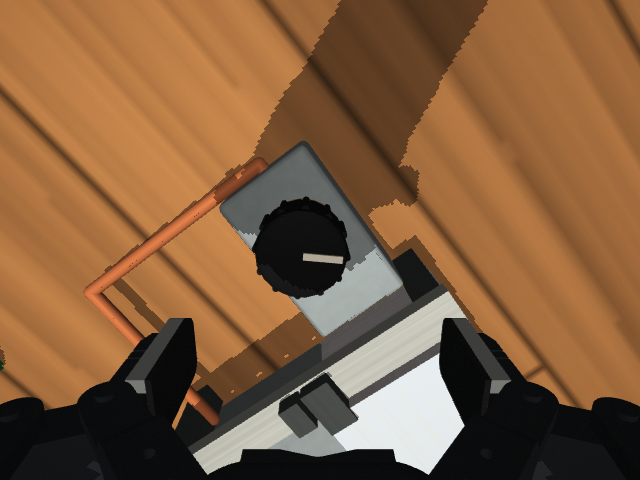

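```bash
python3 -c "
from h import *
p=at('wrist',(302,250),104); print(p.round(1)); rem(507.5,-205.5,300,2.46)"
```

```text
[ 504.1 -206.4  104. ]
t 49.8 dp [  2.3  -7.5 -54.5] rot [ 0.005 -0.017  0.011] F [-0.6  0.1  0.6] T [0.02 0.01 0.03] w 1.0 q7 2.09
```

>>> {"fn": "step_arm", "kwargs": {
  "increments": [
    {"dp": [0.001, -0.005, -0.01], "rot": [0.003, -0.012, 0.008]},
    {"dp": [0, -0.002, -0.015], "rot": [0, 0, 0]},
    {"dp": [0, 0, -0.015], "rot": [0, 0, 0]},
    {"dp": [0, 0, 0], "rot": [0, 0, 0]},
    {"dp": [0, 0, 0], "rot": [0, 0, 0]}
  ]
}}

```text
time_s: 50.3
ee_pos: [505.9, -205.9, 310.5]
tool_rot: [0.64, 0.3, -0.304, -0.639]
force: [-0.7, 0.6, -0.1]
gripper_width: 1.0
```

```bash
python3 -c "
from h import *
rem(506.5,-205.5,300,2.46); snap('wrist','w24')
print([(np.round(d['centre'],1).tolist(),round(d['score'],2)) for d in arm.mark_of('wrist','cap_grip')])
print(proj('wrist',[506.5,-205.5,104]).round())"
```

```text
t 50.3 dp [  0.6   0.4 -10.5] rot [ 0.002 -0.005  0.007] F [-0.7  0.6 -0.1] T [ 0.02  0.01 -0.01] w 1.0 q7 2.06
[([507.1, -204.3, 87.6], 0.74)]
[313. 291.]
```

View pics/w24.png

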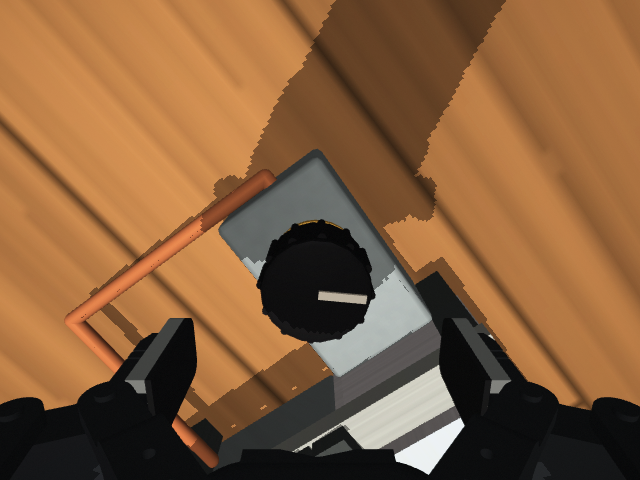

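>>> {"fn": "step_arm", "kwargs": {
  "increments": [
    {"dp": [0.001, 0, -0.015], "rot": [0, -0.004, 0]},
    {"dp": [0, 0, -0.015], "rot": [0, 0, 0]},
    {"dp": [0, 0, -0.01], "rot": [0, 0, 0]},
    {"dp": [0, 0, -0.005], "rot": [0, 0, 0]},
    {"dp": [0, 0, 0], "rot": [0, 0, 0]},
    {"dp": [0, 0, 0], "rot": [0, 0, 0]}
  ]
}}

```text
time_s: 51.0
ee_pos: [507.1, -205.6, 262.3]
tool_rot: [0.64, 0.302, -0.302, -0.639]
force: [-0.5, 0.1, 0.1]
gripper_width: 1.003
```

```bash
python3 -c "
from h import *
rem(506.5,-205.5,245,2.46); snap('wrist','w25');print(proj('wrist',[506.5,-205.5,104]).round())"
```

```text
t 51.0 dp [ -0.6   0.1 -17.3] rot [0.003 0.001 0.007] F [-0.5  0.1  0.1] T [ 0.   -0.   -0.03] w 1.003 q7 1.99
[316. 344.]
```

View pics/w25.png

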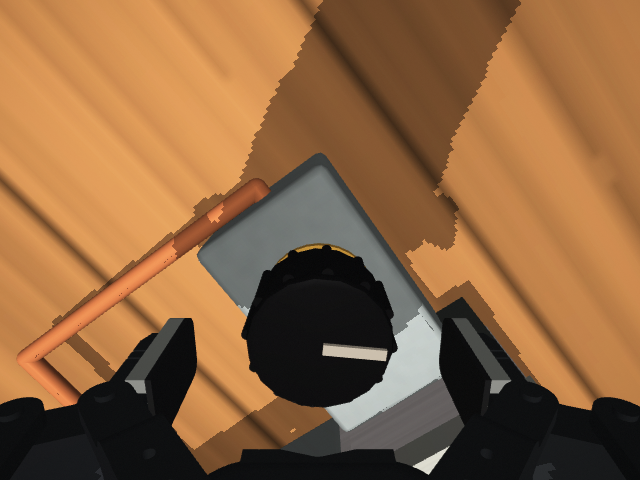

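>>> {"fn": "step_arm", "kwargs": {
  "increments": [
    {"dp": [0, 0, -0.01], "rot": [0, 0, 0]},
    {"dp": [0, 0, -0.005], "rot": [0, 0, 0]},
    {"dp": [0, 0, 0], "rot": [0, 0, 0]}
  ]
}}

```text
time_s: 51.35
ee_pos: [507.4, -205.7, 246.9]
tool_rot: [0.641, 0.302, -0.302, -0.638]
force: [-0.7, 0.2, -0.3]
gripper_width: 1.0
```

>>> {"fn": "step_arm", "kwargs": {
  "increments": [
    {"dp": [0, 0, 0], "rot": [0, 0, 0]},
    {"dp": [0, 0, 0], "rot": [0, 0, 0]},
    {"dp": [0, 0, 0], "rot": [0, 0, 0]},
    {"dp": [0, 0, 0], "rot": [0, 0, 0]},
    {"dp": [0, 0, 0], "rot": [0, 0, 0]},
    {"dp": [0, 0, 0], "rot": [0, 0, 0]}
  ],
  "claw": 1
}}

```text
time_s: 51.95
ee_pos: [506.8, -205.0, 247.5]
tool_rot: [0.641, 0.302, -0.302, -0.638]
force: [-0.4, 0.2, -0.9]
gripper_width: 0.598
```

```bash
python3 -c "
from h import *
rem(507,-205.5,245,2.46); st()"
```

```text
t 51.95 dp [ 0.2 -0.5 -2.5] rot [0.003 0.001 0.007] F [-0.4  0.2 -0.9] T [ 0.11  0.04 -0.03] w 0.598 q7 1.97
t 51.95 pos [ 506.8 -205.   247.5] F [-0.4  0.2 -0.9] T [ 0.11  0.04 -0.03] w 0.598 q [ 0.97  0.77 -1.06  1.9   0.83  0.98  1.97]
[[0.636, 0.001, -0.772], [0.772, -0.003, 0.636], [-0.002, -1.0, -0.003]]
```

>>> {"fn": "step_arm", "kwargs": {
  "increments": [
    {"dp": [0, 0, 0], "rot": [0, 0, -0.08]},
    {"dp": [0, 0, 0], "rot": [0, 0, -0.1]},
    {"dp": [0, 0, 0], "rot": [0, 0, -0.1]},
    {"dp": [0, 0, 0], "rot": [0, 0, -0.1]},
    {"dp": [0, 0, 0], "rot": [0, 0, -0.1]}
  ]
}}

```text
time_s: 52.45
ee_pos: [506.7, -204.8, 247.5]
tool_rot: [0.695, 0.135, -0.136, -0.693]
force: [0.6, -0.6, -2.1]
gripper_width: 0.589
```

```bash
python3 -c "
from h import *
rem(507,-205.3,247,2.46); st()"
```

```text
t 52.45 dp [ 0.3 -0.5 -0.5] rot [ 0.002 -0.     0.503] F [ 0.6 -0.6 -2.1] T [0.1  0.03 0.04] w 0.589 q7 1.56
t 52.45 pos [ 506.7 -204.8  247.5] F [ 0.6 -0.6 -2.1] T [0.1  0.03 0.04] w 0.589 q [ 0.91  0.72 -0.93  1.9   0.74  0.91  1.56]
[[0.926, -0.001, -0.377], [0.377, -0.002, 0.926], [-0.001, -1.0, -0.001]]
```

>>> {"fn": "step_arm", "kwargs": {
  "increments": [
    {"dp": [0, 0, 0], "rot": [0, 0, -0.1]},
    {"dp": [0, 0, 0], "rot": [0, 0, -0.1]},
    {"dp": [0, 0, 0], "rot": [0, 0, -0.1]},
    {"dp": [0, 0, 0], "rot": [0, 0, -0.1]},
    {"dp": [0, 0, 0], "rot": [0, 0, -0.1]},
    {"dp": [0, 0, 0], "rot": [0, 0, -0.1]},
    {"dp": [0, 0, 0], "rot": [0, 0, -0.1]},
    {"dp": [0, 0, 0], "rot": [0, 0, -0.1]},
    {"dp": [0, 0, 0], "rot": [0, 0, -0.1]},
    {"dp": [0, 0, 0], "rot": [0, 0, -0.1]}
  ]
}}

```text
time_s: 53.45
ee_pos: [506.8, -204.0, 247.5]
tool_rot: [0.67, -0.227, 0.226, -0.67]
force: [0.1, 0.1, -2.2]
gripper_width: 0.59
```

```bash
python3 -c "
from h import *
rem(507,-205.3,247,2.46); st();snap('wrist','w26')"
```

```text
t 53.45 dp [ 0.2 -1.3 -0.5] rot [ 1.000e-03 -1.000e-03  1.542e+00] F [ 0.1  0.1 -2.2] T [-0.05  0.02  0.07] w 0.59 q7 0.73
t 53.45 pos [ 506.8 -204.   247.5] F [ 0.1  0.1 -2.2] T [-0.05  0.02  0.07] w 0.59 q [ 0.76  0.63 -0.65  1.9   0.53  0.79  0.73]
[[0.795, -0.001, 0.607], [-0.607, 0.0, 0.795], [-0.001, -1.0, -0.001]]
```

View pics/w26.png

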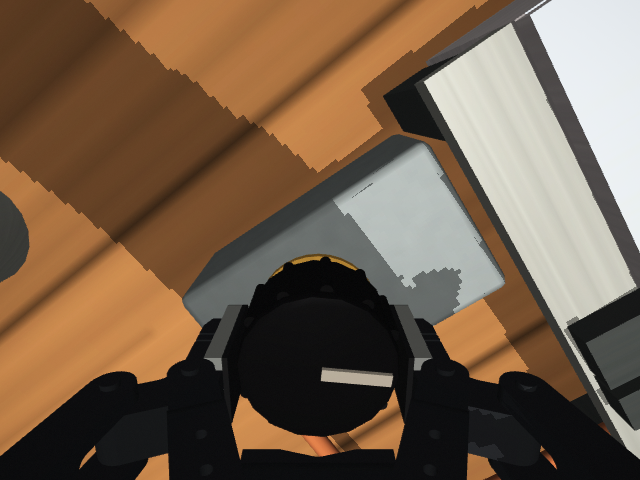

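>>> {"fn": "step_arm", "kwargs": {
  "increments": [
    {"dp": [0, -0.001, 0], "rot": [0, 0, -0.1]},
    {"dp": [0, 0, 0], "rot": [0, 0, -0.1]},
    {"dp": [0, 0, 0], "rot": [0, 0, -0.1]},
    {"dp": [0, 0, 0], "rot": [0, 0, -0.1]},
    {"dp": [0, 0, 0], "rot": [0, 0, -0.1]},
    {"dp": [0, 0, 0], "rot": [0, 0, -0.1]},
    {"dp": [0, 0, 0], "rot": [0, 0, -0.1]},
    {"dp": [0, 0, 0], "rot": [0, 0, -0.1]}
  ]
}}

```text
time_s: 54.3
ee_pos: [507.3, -203.8, 247.5]
tool_rot: [-0.525, 0.474, -0.473, 0.526]
force: [-0.3, -0.4, -1.1]
gripper_width: 0.59
```

```bash
python3 -c "
from h import *
rem(507,-205.3,247,1.6); st()"
```

```text
t 54.3 dp [-0.3 -1.5 -0.5] rot [-2.000e-03 -1.000e-03  1.497e+00] F [-0.3 -0.4 -1.1] T [-0.1   0.09  0.04] w 0.59 q7 0.09
t 54.3 pos [ 507.3 -203.8  247.5] F [-0.3 -0.4 -1.1] T [-0.1   0.09  0.04] w 0.59 q [ 0.61  0.59 -0.42  1.9   0.35  0.72  0.09]
[[0.103, 0.0, 0.995], [-0.995, 0.002, 0.103], [-0.002, -1.0, 0.0]]
```

>>> {"fn": "step_arm", "kwargs": {
  "increments": [
    {"dp": [0, -0.001, 0], "rot": [0, 0, -0.1]},
    {"dp": [0, 0, 0], "rot": [0, 0, -0.1]},
    {"dp": [0, 0, 0], "rot": [0, 0, -0.1]},
    {"dp": [0, 0, 0], "rot": [0, 0, -0.1]},
    {"dp": [0, 0, 0], "rot": [0, 0, -0.1]},
    {"dp": [0, 0, 0], "rot": [0, 0, -0.1]}
  ]
}}

```text
time_s: 54.9
ee_pos: [507.8, -203.9, 247.5]
tool_rot: [-0.359, 0.609, -0.609, 0.36]
force: [0.4, -0.5, -1.2]
gripper_width: 0.592
```

```bash
python3 -c "
from h import *
rem(507,-205.3,247,0.1); st();snap('wrist','w27')"
```

```text
t 54.9 dp [-0.8 -1.4 -0.5] rot [-0.002  0.001  0.605] F [ 0.4 -0.5 -1.2] T [-0.11  0.14  0.35] w 0.592 q7 -0.37
t 54.9 pos [ 507.8 -203.9  247.5] F [ 0.4 -0.5 -1.2] T [-0.11  0.14  0.35] w 0.592 q [ 0.5   0.57 -0.25  1.9   0.2   0.69 -0.37]
[[-0.484, 0.001, 0.875], [-0.875, 0.002, -0.484], [-0.003, -1.0, 0.0]]
```

View pics/w27.png

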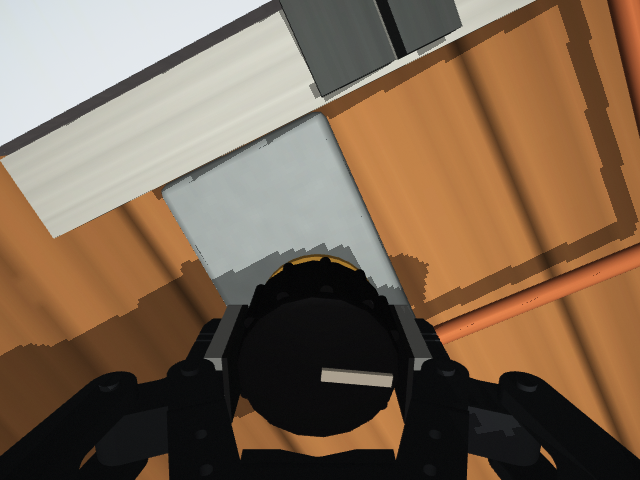

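>>> {"fn": "step_arm", "kwargs": {
  "increments": [
    {"dp": [0, -0.001, 0], "rot": [0, 0, -0.1]},
    {"dp": [0, 0, 0], "rot": [0, 0, -0.1]},
    {"dp": [0, 0, 0], "rot": [0, 0, -0.1]},
    {"dp": [0, 0, 0], "rot": [0, 0, -0.1]},
    {"dp": [0, 0, 0], "rot": [0, 0, -0.1]},
    {"dp": [0, 0, 0], "rot": [0, 0, -0.1]}
  ]
}}

```text
time_s: 55.55
ee_pos: [508.3, -204.1, 247.5]
tool_rot: [-0.163, 0.688, -0.688, 0.165]
force: [0.3, -0.4, 0.0]
gripper_width: 0.586
```

```bash
python3 -c "
from h import *
rem(507,-205.3,247,-0.5); st()"
```

```text
t 55.55 dp [-1.3 -1.2 -0.5] rot [-0.002  0.001  0.603] F [ 0.3 -0.4  0. ] T [-0.2   0.09  0.34] w 0.586 q7 -0.82
t 55.55 pos [ 508.3 -204.1  247.5] F [ 0.3 -0.4  0. ] T [-0.2   0.09  0.34] w 0.586 q [ 0.38  0.56 -0.07  1.9   0.06  0.67 -0.82]
[[-0.893, 0.002, 0.451], [-0.451, 0.001, -0.893], [-0.002, -1.0, -0.0]]
```

>>> {"fn": "step_arm", "kwargs": {
  "increments": [
    {"dp": [0, -0.001, 0], "rot": [0, 0, -0.1]},
    {"dp": [0, 0, 0], "rot": [0, 0, -0.1]},
    {"dp": [0, 0, 0], "rot": [0, 0, -0.1]},
    {"dp": [0, 0, 0], "rot": [0, 0, -0.1]},
    {"dp": [0, 0, 0], "rot": [0, 0, -0.1]},
    {"dp": [0, 0, 0], "rot": [0, 0, -0.1]}
  ]
}}

```text
time_s: 56.15
ee_pos: [508.6, -204.6, 247.5]
tool_rot: [0.045, 0.706, -0.706, -0.044]
force: [-0.8, -1.8, -0.1]
gripper_width: 0.594
```

```bash
python3 -c "
from h import *
rem(507,-205.3,247,-0.5); st();snap('wrist','w28')"
```

```text
t 56.15 dp [-1.6 -0.7 -0.5] rot [-1.000e-03  1.000e-03  1.197e+00] F [-0.8 -1.8 -0.1] T [-0.23  0.12  0.35] w 0.594 q7 -1.27
t 56.15 pos [ 508.6 -204.6  247.5] F [-0.8 -1.8 -0.1] T [-0.23  0.12  0.35] w 0.594 q [ 0.27  0.57  0.11  1.9  -0.09  0.67 -1.27]
[[-0.992, 0.001, -0.126], [0.126, 0.0, -0.992], [-0.001, -1.0, -0.0]]
```

View pics/w28.png

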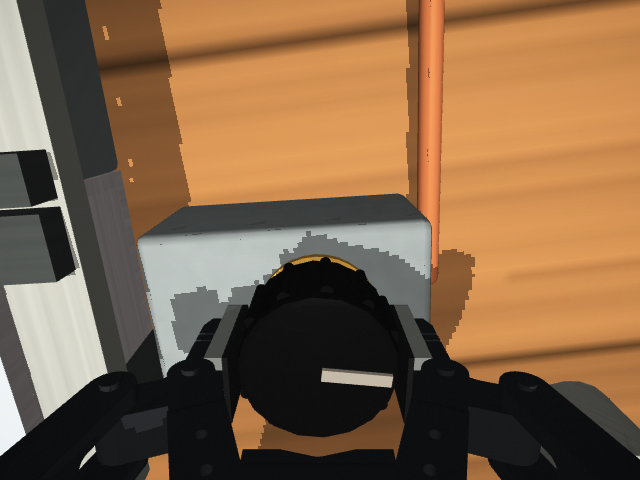

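>>> {"fn": "step_arm", "kwargs": {
  "increments": [
    {"dp": [0, 0, 0], "rot": [0, 0, -0.1]},
    {"dp": [0, 0, 0], "rot": [0, 0, -0.1]},
    {"dp": [0, 0, 0], "rot": [0, 0, -0.1]},
    {"dp": [0, 0, 0], "rot": [0, 0, -0.1]},
    {"dp": [0, 0, 0], "rot": [0, 0, -0.1]},
    {"dp": [0, 0, 0], "rot": [0, 0, 0]}
  ]
}}

```text
time_s: 56.8
ee_pos: [508.8, -205.0, 247.5]
tool_rot: [-0.215, -0.673, 0.674, 0.215]
force: [-0.3, -0.6, 1.2]
gripper_width: 0.592
```

```bash
python3 -c "
from h import *
rem(507,-205.3,247,-1.7)"
```

```text
t 56.8 dp [-1.8 -0.3 -0.5] rot [ 0.001 -0.001  0.488] F [-0.3 -0.6  1.2] T [-0.17  0.1  -0.02] w 0.592 q7 -1.63
```

>>> {"fn": "step_arm", "kwargs": {
  "increments": [
    {"dp": [0, 0, 0], "rot": [0, 0, 0]},
    {"dp": [0, 0, 0], "rot": [0, 0, 0]},
    {"dp": [0, 0, 0], "rot": [0, 0, 0]},
    {"dp": [0, 0, 0], "rot": [0, 0, 0]},
    {"dp": [0, 0, 0], "rot": [0, 0, 0]}
  ],
  "claw": 0
}}

```text
time_s: 57.3
ee_pos: [509.2, -204.1, 247.3]
tool_rot: [0.209, 0.676, -0.675, -0.21]
force: [0.4, -0.3, 0.7]
gripper_width: 1.001
```

>>> {"fn": "step_arm", "kwargs": {
  "increments": [
    {"dp": [0, 0, 0.015], "rot": [0, 0, 0]},
    {"dp": [0, 0, 0.03], "rot": [0, 0, 0]},
    {"dp": [0, 0, 0.04], "rot": [0, 0, 0]},
    {"dp": [0, 0, 0.04], "rot": [0, 0, 0]},
    {"dp": [0, 0, 0.03], "rot": [0, 0, 0]},
    {"dp": [0, -0.03, 0], "rot": [0, 0, 0]},
    {"dp": [0, -0.045, 0], "rot": [0, 0, 0]},
    {"dp": [0, -0.045, 0], "rot": [0, 0, 0]},
    {"dp": [0, -0.045, 0], "rot": [0, 0, 0]},
    {"dp": [0, -0.045, 0], "rot": [0, 0, 0]},
    {"dp": [0, -0.03, 0], "rot": [0, 0, 0]},
    {"dp": [0, 0, 0], "rot": [0, 0, 0]}
  ]
}}

```text
time_s: 58.5
ee_pos: [506.8, -449.5, 409.4]
tool_rot: [0.205, 0.677, -0.676, -0.205]
force: [0.4, -0.6, 0.4]
gripper_width: 1.001
```

```bash
python3 -c "
from h import *
st(); im=snap('top','t30'); snap('scene','s30')
a=cv2.imread('pics/top0.png')[130:280,220:450]; b=im[130:280,220:450,::-1]
cv2.imwrite('pics/t30z.png',cv2.resize(np.vstack([a,b]),None,fx=2,fy=2,interpolation=cv2.INTER_CUBIC))
for n in ['hatch_top','hatch_grip','cap_grip','sleeve_mid','elbow_mid','tee_mid','reducer_mid','union0_mid']: print(n,[(np.round(d['centre'],0).tolist(),round(d['score'],2)) for d in arm.mark_of('top',n)][:2])
"
```

```text
t 58.5 pos [ 506.8 -449.5  409.4] F [ 0.4 -0.6  0.4] T [ 0.03 -0.07  0.  ] w 1.001 q [ 0.52  0.6   0.32  1.34 -0.19  1.23 -1.31]
[[-0.832, -0.001, -0.555], [0.555, 0.002, -0.832], [0.001, -1.0, -0.001]]
hatch_top [([521.0, 31.0, 101.0], 0.75)]
hatch_grip [([523.0, 32.0, 130.0], 0.95)]
cap_grip [([506.0, -209.0, 86.0], 0.92)]
sleeve_mid [([384.0, -340.0, 32.0], 0.56)]
elbow_mid [([500.0, 335.0, 26.0], 0.61)]
tee_mid [([477.0, 451.0, 21.0], 0.62)]
reducer_mid [([380.0, 348.0, 20.0], 0.76)]
union0_mid [([509.0, -206.0, 89.0], 0.32)]
```

View pics/t30z.png

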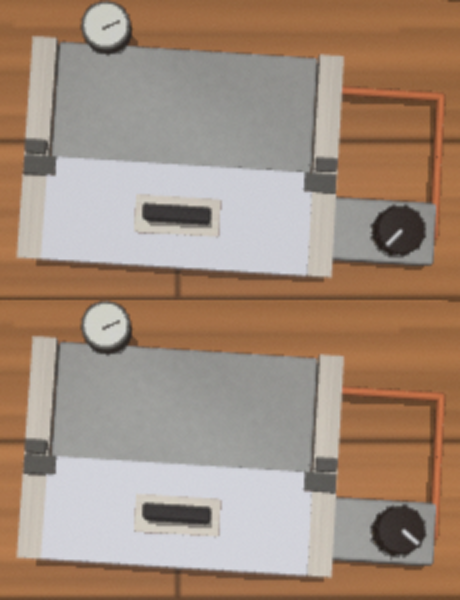

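View pics/s30.png

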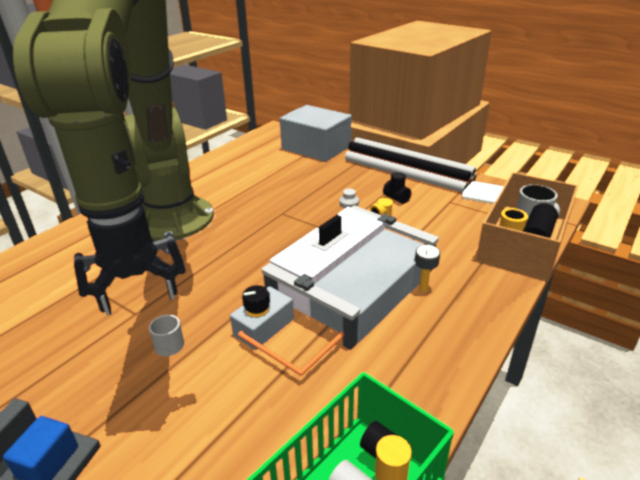

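```bash
python3 -c "
from h import *
print(arm.finish_job())"
```

```text
the job is handed in; nothing more can be done
None
```

The job is done and was handed in at about 59 s of the 200 s; `finish_job` gave no verdict.

- **Hatch open:** I lifted it 23 mm over the bumps, slid it back to its stop and lowered it.
- **Unions:** three were on the bench. I put them in the chamber one at a time, and a wrist picture showed all three upright there before closing.
- **Hatch shut:** I lifted it over the bumps again, slid it to its stop (+4.9 N) and lowered it onto the rails. In the last top picture it lies just as at the start.
- **Cap:** I turned it about 4.65 rad clockwise. The torque rose from about 0.05 to 0.35 N m after at most 3 rad, then held there for 1.2 rad or more, so the clutch was plainly slipping. The index line's final position agrees with the full turn.
- **Other fittings:** by the network's readings, the sleeve, elbow, tee and reducer are within about 4 mm of where they started. That is the reading error.

**What went less than cleanly:**
- Setting the first union down, the force peaked at about 52 N, against a limit of 120 N.
- The gripper shifted 6–7 mm sideways when it released the first and third unions. Both stayed upright.
- In the last top picture the network reported a union at the cap's position with a low score (0.32). I took that as a false detection, since the pictures show none left on the bench.

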